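Find the lid that snaps onto the leaning plant-feed tub

TASK

Close the green plant-feed tub that leans in the wooden rack: only one of the three yellow look-alike lids on the blue tray fits its rim, and you can find it only by trying them on. Press the one that fits fully home until it snaps under both spring catches and let go of it, with the other two lids lying right way up, fin on top, in the blue tray. Leave the other things on the shelf where they are.

Things in the scene. Friction and masses are not known exactly. Their poses are not given: they have to be found in the camera images.
- lid_1: one of three look-alike lids, about 70 g: yellow disc 96 mm across with a thin outer skirt, on top an upright grip fin 40 mm long (lid x), 12 mm thick (lid y), 30 mm tall. Origin: centre of the underside it rests on, z up. Disc z = 12 to 15 mm, fin z = 15 to 45 mm. Hidden below is a round key ring 2.4 mm thick down to z = 0; its diameter differs from lid to lid
- lid_2: one of three look-alike lids, about 70 g: yellow disc 96 mm across with a thin outer skirt, on top an upright grip fin 40 mm long (lid x), 12 mm thick (lid y), 30 mm tall. Origin: centre of the underside it rests on, z up. Disc z = 12 to 15 mm, fin z = 15 to 45 mm. Hidden below is a round key ring 2.4 mm thick down to z = 0; its diameter differs from lid to lid
- lid_3: one of three look-alike lids, about 70 g: yellow disc 96 mm across with a thin outer skirt, on top an upright grip fin 40 mm long (lid x), 12 mm thick (lid y), 30 mm tall. Origin: centre of the underside it rests on, z up. Disc z = 12 to 15 mm, fin z = 15 to 45 mm. Hidden below is a round key ring 2.4 mm thick down to z = 0; its diameter differs from lid to lid
- tub: open green tub, white rim 90 mm across, fixed, leaning 30 degrees towards the rack's front (-x, about towards the robot). Origin: centre of the mouth, level with the rim's top; z out of the mouth along the tub's axis, x up the slope, y level. The rim has one round groove 7 mm wide, 15 mm deep; only the lid whose key ring matches it (2 mm play each side) sinks in, turned to any angle
- home (a point): point on the tub's axis 12 mm below the mouth plane: the origin of the fitting lid lies here when fully home, disc flat on the rim. Which lid fits changes with each start, whatever its name or place. A wrong lid stays 12 mm proud. The right one sinks 2 mm freely, meets two spring catches, needs a push of some 5 to 15 N along the tub's axis and snaps under them in the last 3 mm
- catch_low (a joint): steel spring catch on the tub's lower (robot-facing) edge; 0 = at rest, positive = pushed outward (m, up to 0.006). Its strip stands 54 mm from the tub's axis ; its sloping lip ends 17 mm above the mouth plane; the round nose below it, 6 mm above the mouth plane, overhangs a fitted lid's edge by 2 mm
- catch_high (a joint): the same spring catch on the tub's upper (far) edge
- rack: wooden rack carrying the tub, fixed; origin on the shelf straight below the middle of the tub's mouth, x away from the robot. Mouth centre 110 mm above the shelf. Behind the tub (rack x = 90 to 205 mm, y = -105 to 105 mm) it carries a closed wooden peg box, top 150 mm above the shelf
- tray: blue tray 140 mm (x) by 370 mm (y), fixed, floor 6 mm above the shelf, lip 12 mm high; origin under its centre. The lids start in a row along its y, about 115 mm apart
- can: red plastic sprinkling can, 140 mm tall body, 180 mm with spout; origin under its body; leave it alone
- pot: small terracotta pot, 90 mm across, 85 mm tall; origin under its centre; leave it alone
- sprayer: white bottle with blue cap, 70 mm across, 190 mm tall; origin under its centre; leave it alone
- trowel: flat hand tool lying on the shelf; origin near its middle; leave it alone
Not all that is in view belongs to the job. What is shaped like the lid_3 but pink, purple or red is not meant.

How it is judged:
By the outcome, as a careful person would: the job done as asked, in the order asked, and still so for the second after the job is handed in, with the robot touching nothing.
It also fails if it takes over 72 s, if anything falls off the work surface, if the arm or the gripper's body presses on something with over 40 N, if the wrist force passes 120 N, or if a joint passes its speed limit or range.

ROBOT

A 6-joint arm with a two-finger parallel gripper is mounted at the origin on the work surface. World frame = base frame: x ahead of the robot, y to its left, z up, the work surface at z = 0. Lengths are in m, angles in rad, forces in N, time in s.
With the tool pointing down it reaches from about 0.3 to 0.75 m from the base axis. Payload 8.5 kg.
Tool frame: the origin (TCP) lies at the very end of the fingers, on their centre line; the grasp point (between the pads) lies 19 mm behind it; z points along the fingers, y is the line along which they close (so a half turn about z gives the same grasp; the last joint's range is limited). The gripper opens to 88 mm and grips with 3 to 60 N. Pads are 18 mm wide; open, the fingers measure 123 mm over their backs; the gripper's body (75 mm by 187 mm) begins 45 mm behind the grasp point.
Start: joints at [1.093, 0.381, 1.297, -0, 1.464, -0.215], TCP at [0.143, 0.531, 0.239] pointing down, gripper open.
Joint ranges: [-3.11, 3.11], [-0.89, 2.33], [0.22, 2.48], [-1.42, 4.56], [0.17, 2.85], [-2.88, 2.88]. Speed limits (rad/s): [2.39, 2.39, 3.14, 3.14, 3.14, 3.14].

INTERFACE

Orientations are given as [roll, pitch, yaw] about the fixed x, y, z axes, in that order (R = Rz(yaw) Ry(pitch) Rx(roll)).
In Python, from cell import ctrl gives the robot as it stands.
- The arm moves only by the tool servo_tool, never from a script. Its arguments are lists of equal length, an entry for each row: "fingers": the closure, from -1 (fully open) to 1 (shut); "translation": the shift along the tool's x, y, z in m, a list of three; "turn": the turn about the tool's z in rad. In form: {"fingers": [fingers, ...], "translation": [[dx, dy, dz], ...], "turn": [turn, ...]}. A call has 1 to 10 rows; each row shifts and turns the commanded pose from where the row before left it, along the tool's axes as they then stand; what a row does not reach is not made up. A row lasts 1/10 s, in which the tool goes at most 50 mm and 8.59 degrees, less where a joint would pass 70% of its speed; a pose out of reach is approached as far as the arm can. A call is refused whole if a number of a shift passes 0.05 or a number of a turn 0.15, either way. A call with a gripper value outside its range is refused whole. The fingers move at their own pace and stop on an object; "force" is the grip in N (left out, the last holds). Time passes only in rows, so rows that do not move let the fingers close. It gives the time, the measured TCP pose, the force, the opening and the grip force at its end, in the units of the state.
- ctrl.observe(): the state, without advancing time (a new reading comes with each control period).
- ctrl.camera(name): name is "scene" or "top" or "wrist"; returns the picture (480x640x3 uint8, blue, green, red); there is no depth.
- ctrl.camera_info(name): a dict with "fx", "fy", "cx", "cy" (pixels), "extrinsics" (4x4, takes a point from camera to world coordinates). Camera axes: x right, y down, z forward; pixel columns grow to the right and rows downward; lengths in m; the calibration is good to about 2 mm. A picture is of the moment at which its call begins: read the wrist's pose just before it. camera_info takes no time and is no camera call; for the wrist camera it gives the pose at the moment of the call.
- ctrl.sign_off(): hands the job in; it is judged then, once.
Trained networks look in the newest picture that a camera, given by its name, has taken for a name from the list of things; names that differ only in an ending like _2 or _b are one class to them, and where a whole thing is asked for, a point or a joint stands for the part that bears it (a point fixed in the world has none). Each returns a list of dicts, best first, with "confidence" (0 to 1); they miss things now and then, are a little off and sometimes report something else, mostly with a low value. They report only what shows in the picture. A call takes as long as a camera call. They do not tell look-alikes from the thing itself.
- ctrl.spot_in(camera, query): "bbox" ([left, top, right, bottom] in pixels, round what is visible of it).
- ctrl.regions_of(camera, query): "region" (480x640 bool, what is visible of it) and "bbox" ([left, top, right, bottom] in pixels, round what is visible of it).
The state is a dict: "time": time; "joint_pos": joint angles; "qd": joint speeds; "tau": joint torques, N m; "position": TCP position; "orientation": TCP orientation; "wrist_force": force on the tool from outside, world axes, zero at the start; "wrist_torque": the same for the moment, N m; "grip_width": finger opening in m; "finger_force": force on a finger pad.
Only numpy, scipy, OpenCV 4.12 (cv2) and the standard library are available. Lean on these libraries where they do the work, as an engineer would, in place of code of your own. Each camera call takes 0.05 s, during which the arm holds its last target. There are 200 camera calls.

## Working session

There is one attempt and no reset: what is moved stays moved. The work goes in short steps, Python scripts to look and compute and a tool call to move; the robot and the scene stay as the last step left them, time stands still between calls to the robot, and variables do not carry over. Pictures are saved under pics/ and viewed, at most 10 in all, crops included, and the job is handed in when it is done.

Besides the shell and the picture viewer there is one more tool, called after ">>>" by a JSON object that holds its "api" and its "payload". servo_tool: Moves the arm, as the interface text tells. Its arguments: {"type":"object","properties":{"fingers":{"type":"array"},"translation":{"type":"array"},"turn":{"type":"array"},"force":{"type":"number"}},"required":["fingers","translation","turn"]}

```bash
ls; mkdir -p pics; python3 - <<'E'
from cell import ctrl
import cv2,numpy as np
s=ctrl.observe();print({k:np.round(v,3).tolist() for k,v in s.items()})
a=ctrl.camera('scene');b=ctrl.camera('top')
cv2.imwrite('pics/s.png',a);cv2.imwrite('pics/t.png',b)
for c in('scene','top'):
    i=ctrl.camera_info(c);print(c,i['fx'],i['fy'],i['cx'],i['cy'],np.round(i['extrinsics'],3).tolist())
    for q in('lid_1','tub','tray','rack'):
        print(q,[(np.round(d['bbox']).tolist(),round(d['confidence'],2)) for d in ctrl.spot_in(c,q)])
E
```

```text
pics
{'time': 0.0, 'joint_pos': [1.093, 0.381, 1.298, -0.0, 1.464, -0.215], 'qd': [-0.0, 0.001, -0.0, -0.0, 0.001, 0.001], 'tau': [-0.001, -43.793, -22.456, 0.071, 0.035, -0.0], 'position': [0.143, 0.531, 0.238], 'orientation': [-3.14, -0.0, 2.879], 'wrist_force': [0.748, 0.328, 0.146], 'wrist_torque': [0.034, 0.009, 0.001], 'finger_force': 0.0, 'grip_width': 0.088}
scene 521.3334351303898 521.3334351303898 315.70992193054894 245.38148333460572 [[-0.268, 0.583, -0.767, 1.528], [0.963, 0.146, -0.226, 0.321], [-0.02, -0.8, -0.6, 0.894], [0.0, 0.0, 0.0, 1.0]]
lid_1 [([221.0, 247.0, 259.0, 273.0], 0.98), ([307.0, 223.0, 337.0, 246.0], 0.88), ([222.0, 295.0, 260.0, 309.0], 0.85), ([254.0, 216.0, 287.0, 244.0], 0.84), ([187.0, 239.0, 221.0, 266.0], 0.81), ([347.0, 240.0, 378.0, 263.0], 0.69), ([264.0, 255.0, 302.0, 284.0], 0.67), ([122.0, 161.0, 151.0, 224.0], 0.46)]
tub [([388.0, 260.0, 409.0, 281.0], 0.74)]
tray [([170.0, 238.0, 313.0, 292.0], 0.93)]
rack [([352.0, 260.0, 456.0, 369.0], 0.76), ([392.0, 256.0, 401.0, 262.0], 0.59)]
top 501.1870646422632 501.1870646422632 314.89792758497657 226.38255632846366 [[-0.014, -0.998, 0.067, 0.39], [-1.0, 0.014, -0.003, 0.003], [0.002, -0.067, -0.998, 1.415], [0.0, 0.0, 0.0, 1.0]]
lid_1 [([301.0, 260.0, 336.0, 296.0], 0.8), ([404.0, 200.0, 439.0, 235.0], 0.71), ([326.0, 196.0, 357.0, 229.0], 0.6), ([337.0, 141.0, 373.0, 177.0], 0.58), ([359.0, 258.0, 394.0, 291.0], 0.57)]
tub [([216.0, 168.0, 239.0, 215.0], 0.88)]
tray [([315.0, 189.0, 447.0, 243.0], 0.87)]
rack [([164.0, 109.0, 272.0, 232.0], 0.84)]
```

```bash
python3 - <<'E'
import cv2
t=cv2.imread('pics/t.png')[60:360,140:540];cv2.imwrite('pics/t2.png',cv2.resize(t,(800,600),interpolation=cv2.INTER_CUBIC))
E
```

```text
(no output)
```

View pics/t2.png

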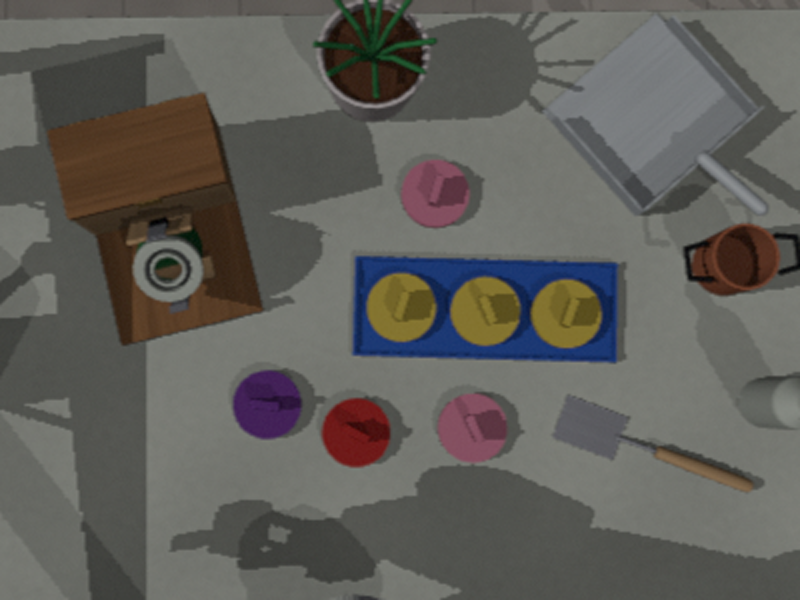

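View pics/s.png

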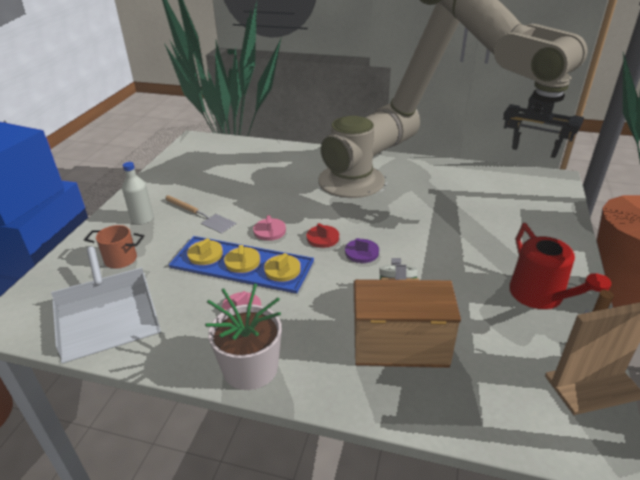

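The crop shows the three yellow lids in the blue tray at crop px (401,307), (486,311) and (567,313). The pink, red and purple ones lie outside the tray and are decoys. The tub mouth is at (168,268) in front of the wooden box. The scene view (tray around 240,262) agrees.

```bash
cat > h.py <<'E'
import numpy as np,cv2
from cell import ctrl
def ray(info,u,v):
    E=np.array(info['extrinsics']);d=E[:3,:3]@np.array([(u-info['cx'])/info['fx'],(v-info['cy'])/info['fy'],1])
    return E[:3,3],d/np.linalg.norm(d)
def atz(info,u,v,z):
    o,d=ray(info,u,v);return o+d*(z-o[2])/d[2]
def tri(rs):
    A=0;b=0
    for o,d in rs:
        P=np.eye(3)-np.outer(d,d);A=A+P;b=b+P@o
    p=np.linalg.solve(A,b);return p,max(np.linalg.norm((np.eye(3)-np.outer(d,d))@(p-o)) for o,d in rs)
def proj(info,p):
    E=np.array(info['extrinsics']);q=E[:3,:3].T@(np.asarray(p)-E[:3,3]);return np.array([info['cx']+info['fx']*q[0]/q[2],info['cy']+info['fy']*q[1]/q[2]])
def yellow(img,mina=60):
    h=cv2.cvtColor(img,cv2.COLOR_BGR2HSV);m=cv2.inRange(h,(20,110,50),(34,255,255))
    m=cv2.morphologyEx(m,cv2.MORPH_CLOSE,np.ones((3,3)))
    n,l,st,c=cv2.connectedComponentsWithStats(m)
    return [(c[i],st[i],l==i) for i in range(1,n) if st[i][4]>mina]
def st():
    s=ctrl.observe();print('t',round(s['time'],2),'p',np.round(s['position'],4),'o',np.round(s['orientation'],3),'F',np.round(s['wrist_force'],1),'w',round(s['grip_width'],4),'ff',round(s['finger_force'],1),'q',np.round(s['joint_pos'],2));return s
def go(target,yaw=None):
    """tool-frame shift and turn to reach target (tool pointing down); turn is done first"""
    s=ctrl.observe();y=s['orientation'][2];t=0
    if yaw is not None:
        t=-((yaw-y+np.pi/2)%np.pi-np.pi/2); 
    d=np.array(target)-s['position'];f=lambda a:np.round([np.cos(a)*d[0]+np.sin(a)*d[1],np.sin(a)*d[0]-np.cos(a)*d[1],-d[2]],4)
    print('turn',round(t,3),'shift-before-turn',f(y),'shift-after-turn',f(y-t))
E
python3 - <<'E'
from h import *
I={c:ctrl.camera_info(c) for c in('scene','top')}
im={'scene':cv2.imread('pics/s.png'),'top':cv2.imread('pics/t.png')}
for c in I:
    for ce,s,_ in yellow(im[c]):print(c,ce.round(1),s,atz(I[c],*ce,.025).round(3))
for n,p in dict(tub=(224,194),rackcorners=(165,125),b=(242,108),c=(251,152),d=(175,170)).items():print(n,atz(I['top'],*p,.15).round(3))
i=ctrl.camera_info('wrist');print(i['fx'],i['cx'],i['cy'],np.round(i['extrinsics'],3).tolist())
E
```

```text
scene [204.9 251.9] [188 239  34  25 637] [ 0.521 -0.294  0.025]
scene [242.  259.2] [225 246  34  26 673] [ 0.526 -0.182  0.025]
scene [282.2 267.4] [265 254  35  27 713] [ 0.532 -0.066  0.025]
top [340.3 213.2] [324 197  34  34 899] [ 0.519 -0.072  0.025]
top [382.4 215.1] [366 199  34  34 903] [ 0.512 -0.189  0.025]
top [422.7 216.4] [406 200  34  34 913] [ 0.507 -0.302  0.025]
tub [0.561 0.229 0.15 ]
rackcorners [0.741 0.379 0.15 ]
b [0.782 0.182 0.15 ]
c [0.668 0.16  0.15 ]
d [0.624 0.353 0.15 ]
418.715887679939 321.95212245712816 242.51748902377568 [[0.26, 0.916, 0.304, 0.063], [0.966, -0.247, -0.082, 0.552], [-0.0, 0.315, -0.949, 0.383], [0.0, 0.0, 0.0, 1.0]]
```

>>> {"api": "servo_tool", "payload": {"fingers": [0.2,0.2,0.2,0.2,0.2,0.2,0.2,0.2,0.2,0.2], "translation": [[-0.044,-0.018,-0.009],[-0.044,-0.018,-0.009],[-0.044,-0.018,-0.009],[-0.044,-0.018,-0.009],[-0.044,-0.018,-0.009],[-0.044,-0.018,-0.009],[-0.044,-0.018,-0.009],[-0.044,-0.018,-0.009],[-0.044,-0.018,-0.009],[-0.044,-0.018,-0.009]], "turn": [0,0,0,0,0,0,0,0,0,0], "force": 8}}

```text
time: 1.5
position: [0.5223, 0.2415, 0.3293]
orientation: [3.141, 0.0, 2.879]
wrist_force: [0.2, 1.8, -0.2]
grip_width: 0.0353
finger_force: 0.0
```

>>> {"api": "servo_tool", "payload": {"fingers": [0.2,0.2], "translation": [[0,0,0],[0,0,0]], "turn": [0,0]}}

```text
time: 1.7
position: [0.5214, 0.2424, 0.3283]
orientation: [-3.141, -0.001, 2.877]
wrist_force: [-0.9, 0.6, 0.4]
grip_width: 0.0356
finger_force: 0.0
```

```bash
python3 - <<'E'
from h import *
import json
st();i=ctrl.camera_info('wrist');a=ctrl.camera('wrist');cv2.imwrite('pics/w1.png',a);json.dump({k:np.array(v).tolist() for k,v in i.items()},open('w1.json','w'))
E
```

```text
t 1.7 p [0.5214 0.2424 0.3283] o [-3.141e+00 -1.000e-03  2.877e+00] F [-0.9  0.6  0.4] w 0.0356 ff 0.0 q [ 0.23  0.38  1.04  0.    1.72 -1.08]
```

>>> {"api": "servo_tool", "payload": {"fingers": [0.2,0.2,0.2,0.2,0.2,0.2], "translation": [[0,-0.03,0],[0,-0.04,0],[0,-0.04,0],[0,-0.03,0],[0,0,0],[0,0,0]], "turn": [0,0,0,0,0,0]}}

```text
time: 2.35
position: [0.484, 0.1086, 0.3291]
orientation: [3.141, 0.0, 2.879]
wrist_force: [1.0, 0.2, -0.9]
grip_width: 0.035
finger_force: 0.0
```

```bash
python3 - <<'E'
from h import *
import json
st();i=ctrl.camera_info('wrist');a=ctrl.camera('wrist');cv2.imwrite('pics/w2.png',a);json.dump({k:np.array(v).tolist() for k,v in i.items()},open('w2.json','w'))
b=cv2.imread('pics/w1.png');cv2.imwrite('pics/w12.png',cv2.resize(np.vstack([b[40:440],a[40:440]]),(480,600)))
E
```

```text
t 2.35 p [0.484  0.1086 0.3291] o [3.141 0.    2.879] F [ 1.   0.2 -0.9] w 0.035 ff 0.0 q [-0.02  0.23  1.26  0.    1.65 -1.33]
```

View pics/w12.png

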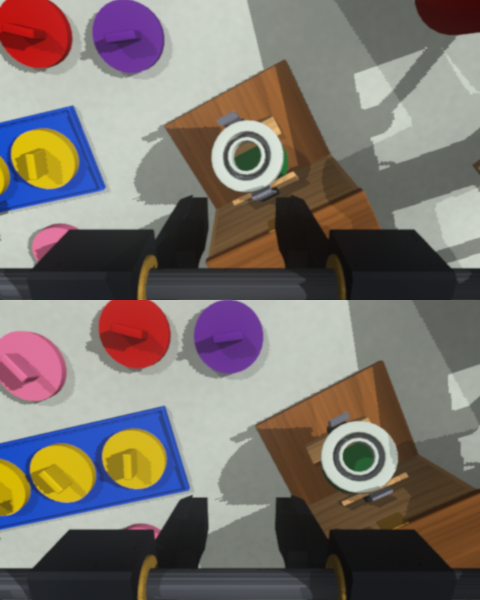

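The upper half (w1) shows the white rim at about full px (329,248), and the lower half (w2) shows it at about (480,249). The catches are on its up and down sides. Next I fit the rim circle in both views.

```bash
python3 - <<'E'
from h import *
import json
from scipy.optimize import least_squares
V=[]
for n,c in(('w1',(329,248)),('w2',(480,249))):
    im=cv2.imread(f'pics/{n}.png');i=json.load(open(n+'.json'))
    h=cv2.cvtColor(im,cv2.COLOR_BGR2HSV);m=cv2.inRange(h,(0,0,150),(180,45,255))
    k=np.zeros_like(m);cv2.circle(k,c,72,255,-1);m&=k
    N,l,s,ce=cv2.connectedComponentsWithStats(m);b=1+np.argmax(s[1:,4]);print(n,s[b],ce[b])
    pts=cv2.convexHull(np.argwhere(l==b)[:,::-1].astype(np.int32))[:,0]
    print(cv2.fitEllipse(np.argwhere(cv2.morphologyEx((l==b).astype(np.uint8),cv2.MORPH_GRADIENT,np.ones((3,3)))>0)[:,::-1].astype(np.float32)) if 0 else cv2.fitEllipse(pts))
    V.append((i,pts.astype(float)))
def axes(y,t):
    x=np.array([np.cos(y)*np.cos(t),np.sin(y)*np.cos(t),np.sin(t)]);yv=np.array([-np.sin(y),np.cos(y),0]);return x,yv
a=np.linspace(0,2*np.pi,180)
def res(p,tilt=np.pi/6):
    x,yv=axes(p[3],tilt if len(p)<5 else p[4]);r=[]
    C=p[:3]+.045*(np.outer(np.cos(a),x)+np.outer(np.sin(a),yv))
    for i,pts in V:
        uv=np.array([proj(i,q) for q in C]).astype(np.float32).reshape(-1,1,2)
        r+=[cv2.pointPolygonTest(uv,tuple(q),True) for q in pts]
    return np.array(r)
for p0 in([.56,.236,.11,.2],[.56,.236,.11,.2,.52]):
    s=least_squares(res,p0,loss='soft_l1',x_scale=.01);print(s.x.round(4),np.abs(s.fun).mean())
# lids
for i,n in((V[0][0],'w1'),(V[1][0],'w2')):
    for c,s,_ in yellow(cv2.imread(f'pics/{n}.png'),800):print(n,c.round(),s,atz(i,*c,.024).round(3))
E
```

```text
w1 [ 282  201   96   95 3937] [329.82448565 248.01752604]
((329.4313659667969, 247.823974609375), (94.568359375, 96.63822174072266), 59.4614372253418)
w2 [ 428  201  102   95 3973] [479.02567329 248.75383841]
((478.8174133300781, 248.63250732421875), (94.5504379272461, 102.08072662353516), 97.95169830322266)
[0.5651 0.2366 0.1047 0.2018] 0.47587897349337
[0.5651 0.2366 0.1047 0.1943 0.5257] 0.4590072461351742
w1 [ 59. 251.] [  15  212   90   79 5538] [ 0.517 -0.066  0.024]
w1 [194. 421.] [ 183  379   28   83 1144] [ 0.779 -0.002  0.024]
w2 [179. 251.] [ 136  212   86   80 5296] [ 0.516 -0.069  0.024]
w2 [ 83. 270.] [  40  232   87   78 5258] [ 0.509 -0.184  0.024]
w2 [ 16. 291.] [   0  252   40   75 2273] [ 0.513 -0.272  0.024]
w2 [193. 422.] [ 183  379   27   83 1106] [ 0.745 -0.137  0.024]
```

>>> {"api": "servo_tool", "payload": {"fingers": [0.2,0.2,0.2,0.2,0.2,0.2,0.2,0.2], "translation": [[-0.009,-0.043,0],[-0.009,-0.043,0],[-0.009,-0.043,0],[-0.009,-0.043,0],[-0.009,-0.043,0],[-0.009,-0.043,0],[0,0,0],[0,0,0]], "turn": [0,0,0,0,0,0,0,0]}}

```text
time: 3.2
position: [0.4702, -0.1548, 0.3284]
orientation: [3.141, -0.001, 2.879]
wrist_force: [1.0, 0.6, 0.6]
grip_width: 0.0353
finger_force: 0.0
```

```bash
python3 - <<'E'
from h import *
import json
st();i=ctrl.camera_info('wrist');a=ctrl.camera('wrist');cv2.imwrite('pics/w3.png',a);json.dump({k:np.array(v).tolist() for k,v in i.items()},open('w3.json','w'))
E
```

```text
t 3.2 p [ 0.4702 -0.1548  0.3284] o [ 3.141e+00 -1.000e-03  2.879e+00] F [1.  0.6 0.6] w 0.0353 ff 0.0 q [-0.56  0.23  1.26  0.    1.65 -1.87]
```

>>> {"api": "servo_tool", "payload": {"fingers": [0.2,0.2,0.2,0.2,0.2], "translation": [[0,-0.03,0],[0,-0.04,0],[0,-0.03,0],[0,0,0],[0,0,0]], "turn": [0,0,0,0,0]}}

```text
time: 3.75
position: [0.4443, -0.2506, 0.3288]
orientation: [3.141, 0.0, 2.88]
wrist_force: [-0.1, 0.4, -0.0]
grip_width: 0.0354
finger_force: 0.0
```

```bash
python3 - <<'E'
from h import *
import json
st();i=ctrl.camera_info('wrist');a=ctrl.camera('wrist');cv2.imwrite('pics/w4.png',a);json.dump({k:np.array(v).tolist() for k,v in i.items()},open('w4.json','w'))
for n in('w3','w4'):
    for c,s,_ in yellow(cv2.imread(f'pics/{n}.png'),800):print(n,c.round(),s,atz(json.load(open(n+'.json')),*c,.024).round(3))
b=cv2.imread('pics/w3.png');cv2.imwrite('pics/w34.png',cv2.resize(np.vstack([b[180:420],a[180:420]]),(800,600)))
E
```

```text
t 3.75 p [ 0.4443 -0.2506  0.3288] o [3.141 0.    2.88 ] F [-0.1  0.4 -0. ] w 0.0354 ff 0.0 q [-0.75  0.26  1.22  0.    1.66 -2.06]
w3 [404. 206.] [ 361  164   87   84 5716] [ 0.516 -0.074  0.024]
w3 [301. 226.] [ 259  185   85   83 5476] [ 0.509 -0.19   0.024]
w3 [205. 246.] [ 163  207   86   80 5350] [ 0.504 -0.301  0.024]
w3 [193. 421.] [ 183  379   28   83 1122] [ 0.729 -0.399  0.024]
w3 [452. 421.] [437 381  25  80 856] [ 0.817 -0.071  0.024]
w4 [493. 205.] [ 449  164   89   84 5842] [ 0.516 -0.076  0.024]
w4 [389. 226.] [ 347  185   85   83 5480] [ 0.509 -0.191  0.024]
w4 [291. 246.] [ 250  206   84   81 5259] [ 0.504 -0.302  0.024]
w4 [193. 421.] [ 183  380   26   82 1109] [ 0.705 -0.496  0.024]
```

View pics/w34.png

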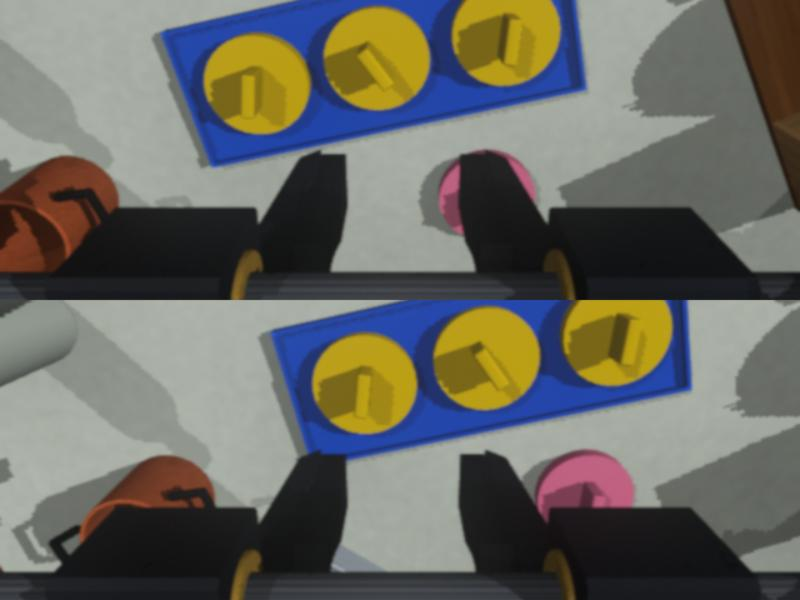

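Lids A, B and C sit at crop px (256,84), (377,57) and (506,38) in the upper half, all yellow and upright in the tray. Pink is outside. Next I fit the fins' centres and yaw in both views.

```bash
python3 - <<'E'
from h import *
import json
from scipy.optimize import differential_evolution,least_squares
from scipy.ndimage import map_coordinates
V=[]
for n in('w3','w4'):
    im=cv2.imread(f'pics/{n}.png');g=cv2.GaussianBlur(cv2.cvtColor(im,cv2.COLOR_BGR2GRAY).astype(np.float32),(0,0),1.0)
    V.append((json.load(open(n+'.json')),np.hypot(cv2.Sobel(g,5,1,0),cv2.Sobel(g,5,0,1)),yellow(im,3000)))
t=np.linspace(-1,1,25)
base=np.vstack([np.c_[t*.02,0*t+.006],np.c_[t*.02,0*t-.006],np.c_[0*t[::2]+.02,t[::2]*.006],np.c_[0*t[::2]-.02,t[::2]*.006]])
for k in range(3):
    b=[sorted(v[2],key=lambda r:r[0][0])[k] for v in V]
    el=[cv2.fitEllipse(cv2.findContours(q[2].astype(np.uint8),0,1)[0][0]) for q in b]
    p,e=tri([ray(v[0],*q[0]) for v,q in zip(V,el)])
    d=np.mean([atz(v[0],*q[0],.018) for v,q in zip(V,el)],0)
    def f(q,z=None):
        c,s=np.cos(q[2]),np.sin(q[2]);P=np.c_[d[0]+q[0]+base[:,0]*c-base[:,1]*s,d[1]+q[1]+base[:,0]*s+base[:,1]*c,0*base[:,0]+q[3]]
        r=0
        for i,G,_ in V:
            uv=np.array([proj(i,x) for x in P]);r-=map_coordinates(G,[uv[:,1],uv[:,0]],order=1).mean()
        return r
    R=differential_evolution(f,[(-.008,.008),(-.008,.008),(-.2,3.1),(.045,.057)],seed=1,popsize=20)
    print('ABC'[k],'disc tri',p.round(4),round(e,4),'disc@.018',d.round(4),'fin',(d[:2]+R.x[:2]).round(4),'yaw',round(R.x[2],3),'ztop',round(R.x[3],4),round(R.fun,1))
E
```

```text
A disc tri [ 0.5064 -0.3038  0.0153] 0.0001 disc@.018 [ 0.5057 -0.3031  0.018 ] fin [ 0.5014 -0.3017] yaw 2.779 ztop 0.045 -138.0
B disc tri [ 0.5113 -0.1905  0.0172] 0.0 disc@.018 [ 0.511  -0.1905  0.018 ] fin [ 0.5068 -0.1929] yaw 0.343 ztop 0.045 -137.6
C disc tri [ 0.5187 -0.0727  0.0147] 0.0001 disc@.018 [ 0.5177 -0.0735  0.018 ] fin [ 0.5136 -0.0815] yaw 2.832 ztop 0.0451 -202.2
```

```bash
python3 - <<'E'
from h import *
import json
I3,I4=[json.load(open(n+'.json')) for n in('w3','w4')]
f=lambda p,o:(p[0]/1.25,(p[1]-o)/1.25+180)
M={'A':[((249,76),(248,117)),((366,368),(361,418))],'B':[((365,48),(388,87)),((480,347),(504,386))],'C':[((514,19),(511,65)),((634,319),(627,362))]}
for k,v in M.items():
    for I,o,(a,b) in((I3,0,v[0]),(I4,300,v[1])):
        A=atz(I,*f(a,o),.048);B=atz(I,*f(b,o),.048);print(k,((A+B)/2).round(4),'yaw',np.arctan2(*(B-A)[1::-1]).round(3),np.linalg.norm(A-B).round(4))
im=[]
for n,ro in(('w3',180),('w4',180)):
    a=cv2.imread(f'pics/{n}.png')
    bl=sorted(yellow(a,3000),key=lambda r:r[0][0])
    im.append(np.hstack([cv2.resize(a[int(c[1])-32:int(c[1])+40,int(c[0])-36:int(c[0])+36],(264,264),interpolation=cv2.INTER_CUBIC) for c,_,_ in bl]));print([(int(c[0])-36,int(c[1])-32) for c,_,_ in bl])
cv2.imwrite('pics/fins.png',np.vstack(im))
E
```

```text
A [ 0.5081 -0.303   0.048 ] yaw -0.378 0.0381
A [ 0.5055 -0.302   0.048 ] yaw -0.379 0.0463
B [ 0.5116 -0.1887  0.048 ] yaw 0.238 0.0395
B [ 0.5106 -0.1896  0.048 ] yaw 0.309 0.0412
C [ 0.5198 -0.073   0.048 ] yaw -0.26 0.0396
C [ 0.5183 -0.0732  0.048 ] yaw -0.282 0.037
[(169, 214), (264, 194), (368, 173)]
[(255, 214), (352, 194), (456, 173)]
```

View pics/fins.png

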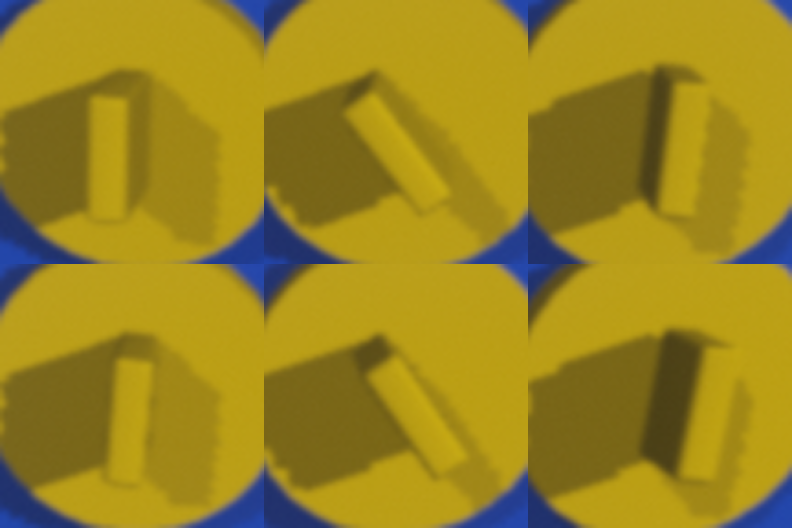

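```bash
python3 - <<'E'
from h import *
import json
I=[json.load(open(n+'.json')) for n in('w3','w4')]
O=[[(169,214),(264,194),(368,173)],[(255,214),(352,194),(456,173)]]
M=[[((109,96),(107,220)),((134,96),(126,220))],[((95,103.5),(173,204)),((116.5,103),(190,205.5))],[((165,82.5),(147,214.5)),((196.5,84),(170.5,215.5))]]
for k in range(3):
    E=[tri([ray(I[j],*(np.array(M[k][j][e])/3.667+O[j][k])) for j in(0,1)]) for e in(0,1)]
    A,B=E[0][0],E[1][0];m=(A+B)/2
    print('ABC'[k],m.round(4),'err',[round(e[1],4) for e in E],'yaw',np.arctan2(*(B-A)[1::-1]).round(3),'len',np.linalg.norm(A-B).round(4))
st();go([.5187,-.073,.15],-.27)
E
```

```text
A [ 0.5077 -0.3029  0.0491] err [np.float64(0.0001), np.float64(0.0002)] yaw -0.34 len 0.0377
B [ 0.5135 -0.19    0.048 ] err [np.float64(0.0), np.float64(0.0003)] yaw 0.383 len 0.0373
C [ 0.519  -0.0729  0.0511] err [np.float64(0.0002), np.float64(0.0001)] yaw -0.343 len 0.038
t 3.8 p [ 0.4444 -0.2502  0.3289] o [3.141 0.    2.881] F [ 0.2 -0.3 -0.5] w 0.035 ff 0.0 q [-0.75  0.26  1.22  0.    1.66 -2.06]
turn 0.009 shift-before-turn [-0.0261  0.1904  0.1789] shift-after-turn [-0.0243  0.1906  0.1789]
```

>>> {"api": "servo_tool", "payload": {"fingers": [0.2,0.2,0.2,0.2,0.2,0.2,0.2,0.2], "translation": [[-0.005,0.03,0.03],[-0.005,0.038,0.04],[-0.005,0.038,0.04],[-0.005,0.038,0.04],[-0.0045,0.038,0.04],[0,0.0085,0.014],[0,0,0],[0,0,0]], "turn": [0,0,0,0,0,0.07,0,0]}}

```text
time: 4.6
position: [0.5116, -0.0874, 0.1412]
orientation: [-3.141, 0.001, 2.812]
wrist_force: [-0.3, -0.8, 1.0]
grip_width: 0.0354
finger_force: 0.0
```

```bash
python3 - <<'E'
from h import *
st();go([.519,-.073,.025],-.333)
a=ctrl.camera('wrist');cv2.imwrite('pics/w5.png',a)
E
```

```text
t 4.6 p [ 0.5116 -0.0874  0.1412] o [-3.141e+00  1.000e-03  2.812e+00] F [-0.3 -0.8  1. ] w 0.0354 ff 0.0 q [-0.4   0.42  1.54 -0.    1.18 -1.64]
turn 0.004 shift-before-turn [-0.0023  0.016   0.1162] shift-after-turn [-0.0023  0.016   0.1162]
```

View pics/w5.png

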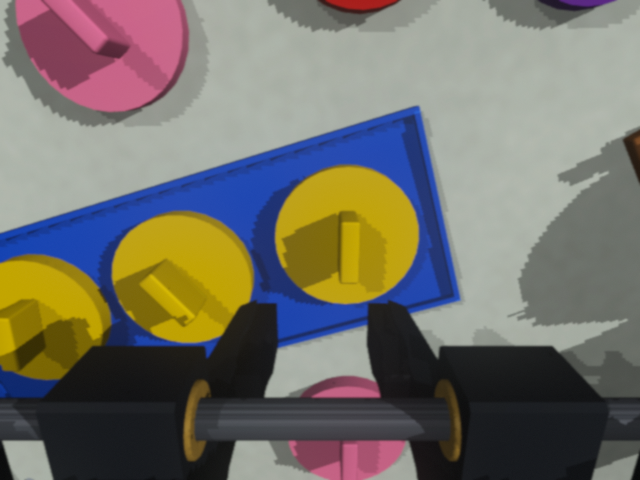

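The wrist view shows lid C's fin upright at px (348,245), aligned with the tool, and the fingers centred at col 322. This agrees with the computed 16 mm shift.

>>> {"api": "servo_tool", "payload": {"fingers": [0.2,0.2,0.2,0.2,0.2,0.2,0.2], "translation": [[-0.002,0.01,0.01],[0,0.006,0.025],[0,0,0.035],[0,0,0.03],[0,0,0.012],[0,0,0.004],[0,0,0]], "turn": [0,0,0,0,0,0,0]}}

```text
time: 5.35
position: [0.5189, -0.0739, 0.0249]
orientation: [-3.142, 0.001, 2.809]
wrist_force: [0.1, -0.0, -0.4]
grip_width: 0.0353
finger_force: 0.0
```

```bash
python3 - <<'E'
from h import *
st();go([.519,-.073,.025],-.333)
E
```

```text
t 5.35 p [ 0.5189 -0.0739  0.0249] o [-3.142e+00  1.000e-03  2.809e+00] F [ 0.1 -0.  -0.4] w 0.0353 ff 0.0 q [-0.37  0.6   1.65  0.    0.89 -1.61]
turn 0.0 shift-before-turn [ 0.0001  0.0009 -0.0001] shift-after-turn [ 0.0001  0.0009 -0.0001]
```

>>> {"api": "servo_tool", "payload": {"fingers": [0.85,0.85,0.85,0.85,0.85,0.85,0.85,0.85,0.85], "translation": [[0,0,0],[0,0,0],[0,0,0],[0,0,0],[0,0,-0.02],[0,0,-0.04],[0,0,-0.04],[0,0,-0.04],[0,0,-0.03]], "turn": [0,0,0,0,0,0.14,0.14,0.14,0.14], "force": 12}}

```text
time: 6.25
position: [0.5184, -0.0737, 0.1969]
orientation: [3.14, 0.002, 2.243]
wrist_force: [0.1, -0.2, -0.6]
grip_width: 0.012
finger_force: 12.0
```

```bash
cat >> h.py <<'E'
C=np.array([.5645,.2366,.110]);RY=.198
def rack(x,y,z):return np.array([C[0]+np.cos(RY)*x-np.sin(RY)*y,C[1]+np.sin(RY)*x+np.cos(RY)*y,z])
E
python3 - <<'E'
from h import *
st();print(rack(110,0,0)*0+rack(.11,-.147,.2));go(rack(.11,-.147,.2),RY+np.pi/2)
E
```

```text
t 6.25 p [ 0.5184 -0.0737  0.1969] o [3.140e+00 2.000e-03 2.243e+00] F [ 0.1 -0.2 -0.6] w 0.012 ff 12.0 q [-0.37  0.37  1.44 -0.    1.33 -1.04]
[0.70126701 0.11411006 0.2       ]
turn 0.474 shift-before-turn [ 0.0331  0.26   -0.0031] shift-after-turn [ 0.1481  0.2162 -0.0031]
```

>>> {"api": "servo_tool", "payload": {"fingers": [0.85,0.85,0.85,0.85,0.85,0.85,0.85,0.85,0.85,0.85], "translation": [[0,0,0],[0,0,0],[0,0,0],[0.02,0.03,0],[0.028,0.04,0],[0.028,0.04,0],[0.028,0.04,0],[0.026,0.04,0],[0.018,0.026,0],[0,0,0]], "turn": [0.14,0.14,0.14,0.054,0,0,0,0,0,0]}}

```text
time: 7.25
position: [0.6997, 0.1194, 0.1927]
orientation: [-3.141, -0.001, 1.778]
wrist_force: [-1.0, -0.3, -0.5]
grip_width: 0.012
finger_force: 12.0
```

```bash
python3 - <<'E'
from h import *
st();go(rack(.11,-.147,.175),RY+np.pi/2);cv2.imwrite('pics/w6.png',ctrl.camera('wrist'))
E
```

```text
t 7.25 p [0.6997 0.1194 0.1927] o [-3.141e+00 -1.000e-03  1.778e+00] F [-1.  -0.3 -0.5] w 0.012 ff 12.0 q [ 0.    0.7   0.85  0.    1.59 -0.2 ]
turn 0.009 shift-before-turn [-0.0055  0.0005  0.0177] shift-after-turn [-0.0055  0.0005  0.0177]
```

View pics/w6.png

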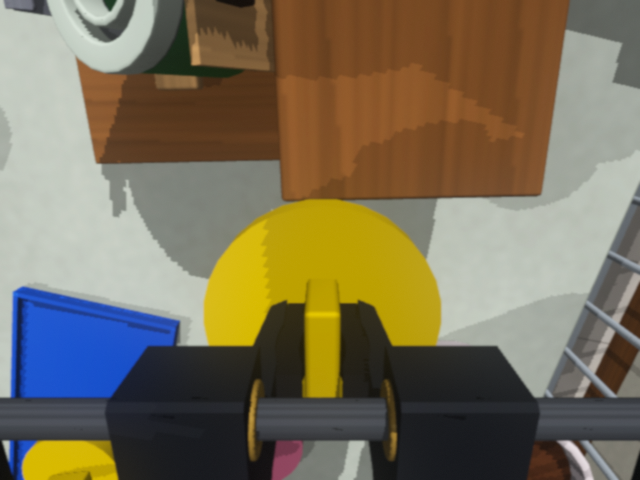

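The wrist view shows lid C held level, its far edge at row 200 and the box side edge at row 197. The tray and tub are visible on the left.

```bash
python3 - <<'E'
from h import *
s=st();i=ctrl.camera_info('wrist')
R=lambda p:np.round([np.cos(RY)*(p-C)[0]+np.sin(RY)*(p-C)[1],-np.sin(RY)*(p-C)[0]+np.cos(RY)*(p-C)[1],p[2]],4)
for u,v in((283,199),(340,197),(541,194)):print(R(atz(i,u,v,.15)))
print('lid far edge',R(atz(i,322,199,s['position'][2]-.004)),'tcp',R(s['position']))
E
```

```text
t 7.3 p [0.6988 0.1177 0.193 ] o [-3.14  -0.     1.777] F [-1.  -0.4 -0. ] w 0.0118 ff 12.0 q [ 0.    0.7   0.85 -0.    1.59 -0.21]
[ 0.0895 -0.1022  0.15  ]
[ 0.1154 -0.101   0.15  ]
[ 0.2065 -0.0989  0.15  ]
lid far edge [ 0.1072 -0.0934  0.189 ] tcp [ 0.1083 -0.143   0.193 ]
```

>>> {"api": "servo_tool", "payload": {"fingers": [0.85,0.85,0.85,0.85,0.85,0.85,0.85,0.85,0.85], "translation": [[0,0,0.015],[0,0,0.015],[0,0,0.006],[0,0,0.004],[0,0,0.004],[0,0,0.004],[0,0,0.004],[0,0,0.004],[0,0,0]], "turn": [0,0,0,0,0,0,0,0,0]}}

```text
time: 8.2
position: [0.6986, 0.1164, 0.1379]
orientation: [3.141, -0.0, 1.775]
wrist_force: [1.0, -1.7, -0.0]
grip_width: 0.0124
finger_force: 14.6
```

```bash
python3 - <<'E'
from h import *
st();cv2.imwrite('pics/w7.png',ctrl.camera('wrist'))
E
```

```text
t 8.2 p [0.6986 0.1164 0.1379] o [ 3.141 -0.     1.775] F [ 1.  -1.7 -0. ] w 0.0124 ff 14.6 q [-0.    0.74  0.94  0.    1.46 -0.21]
```

View pics/w7.png

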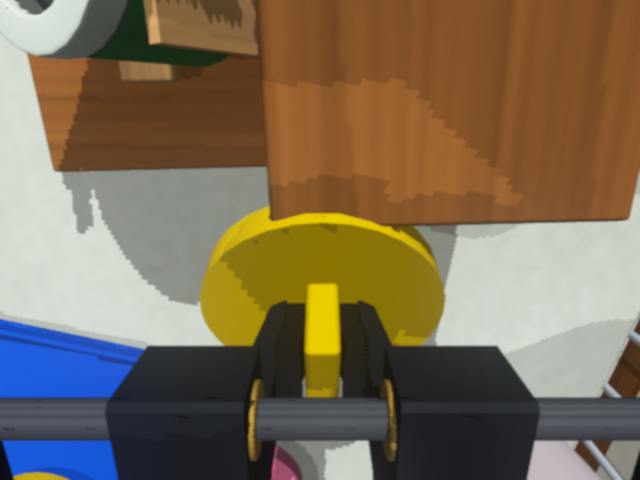

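```bash
cat >> h.py <<'E'
def tiltpix(s,i,g=.037):
    """pixel row of lid's far top edge / underside edge / fin far top end for tilts"""
    y=s['orientation'][2];X=np.array([np.cos(y),np.sin(y),0]);P=s['position']+np.array([0,0,.019])
    for th in range(0,46,5):
        t=np.radians(th);r=[]
        for a,b in((.048,.015),(.048,.012),(.02,.045)):
            b=b-g;r.append(proj(i,P+X*(a*np.cos(t)-b*np.sin(t))+np.array([0,0,b*np.cos(t)+a*np.sin(t)])).round(0).tolist())
        print(th,r)
E
python3 - <<'E'
from h import *
s=st();tiltpix(s,ctrl.camera_info('wrist'))
E
```

```text
t 8.25 p [0.6985 0.1164 0.138 ] o [-3.141 -0.     1.775] F [ 1.  -1.4  0.2] w 0.0117 ff 14.6 q [-0.    0.74  0.94  0.    1.46 -0.21]
0 [[324.0, 204.0], [324.0, 202.0], [324.0, 313.0]]
5 [[324.0, 202.0], [324.0, 199.0], [324.0, 318.0]]
10 [[324.0, 201.0], [324.0, 197.0], [324.0, 323.0]]
15 [[324.0, 201.0], [324.0, 197.0], [324.0, 329.0]]
20 [[324.0, 202.0], [324.0, 197.0], [324.0, 335.0]]
25 [[324.0, 205.0], [324.0, 199.0], [324.0, 341.0]]
30 [[324.0, 210.0], [324.0, 203.0], [324.0, 348.0]]
35 [[324.0, 216.0], [324.0, 208.0], [324.0, 354.0]]
40 [[324.0, 223.0], [324.0, 214.0], [324.0, 361.0]]
45 [[324.0, 233.0], [324.0, 223.0], [324.0, 367.0]]
```

```bash
python3 - <<'E'
from h import *
from scipy.optimize import least_squares
for n in('w6','w7'):
    a=cv2.imread(f'pics/{n}.png');print(n,[(r,a[r,320].tolist()) for r in range(192,232,2)]);print([(r,a[r,320].tolist()[2]) for r in range(270,400,4)])
E
```

```text
w6 [(192, [36, 76, 116]), (194, [34, 75, 115]), (196, [33, 74, 115]), (198, [27, 90, 123]), (200, [8, 146, 176]), (202, [5, 156, 185]), (204, [4, 156, 185]), (206, [5, 158, 186]), (208, [3, 159, 187]), (210, [6, 160, 188]), (212, [5, 159, 188]), (214, [4, 160, 188]), (216, [4, 160, 188]), (218, [4, 159, 188]), (220, [2, 159, 188]), (222, [3, 160, 188]), (224, [2, 160, 188]), (226, [4, 160, 188]), (228, [4, 161, 188]), (230, [2, 161, 189])]
[(270, 188), (274, 189), (278, 187), (282, 184), (286, 185), (290, 186), (294, 186), (298, 187), (302, 188), (306, 187), (310, 193), (314, 227), (318, 197), (322, 187), (326, 188), (330, 187), (334, 186), (338, 186), (342, 186), (346, 186), (350, 185), (354, 185), (358, 185), (362, 185), (366, 184), (370, 184), (374, 184), (378, 184), (382, 182), (386, 183), (390, 183), (394, 182), (398, 82)]
w7 [(192, [40, 81, 130]), (194, [40, 82, 130]), (196, [40, 82, 129]), (198, [39, 82, 129]), (200, [39, 82, 129]), (202, [39, 82, 129]), (204, [39, 82, 129]), (206, [39, 84, 130]), (208, [39, 84, 131]), (210, [40, 85, 132]), (212, [35, 109, 153]), (214, [8, 188, 222]), (216, [0, 194, 225]), (218, [0, 205, 232]), (220, [0, 205, 231]), (222, [1, 171, 200]), (224, [9, 108, 129]), (226, [6, 108, 131]), (228, [4, 116, 139]), (230, [5, 115, 138])]
[(270, 139), (274, 139), (278, 139), (282, 148), (286, 230), (290, 231), (294, 231), (298, 232), (302, 232), (306, 232), (310, 232), (314, 232), (318, 232), (322, 233), (326, 232), (330, 232), (334, 233), (338, 233), (342, 232), (346, 233), (350, 232), (354, 189), (358, 140), (362, 138), (366, 137), (370, 138), (374, 136), (378, 135), (382, 135), (386, 134), (390, 144), (394, 167), (398, 77)]
```

```bash
cat >> h.py <<'E'
from scipy.optimize import least_squares
def fit(s,i,rows,sg=1,feats=((.048,.008),(.048,.015),(.02,.015),(.02,.045))):
    y=s['orientation'][2];X=np.array([np.cos(y),np.sin(y),0])*sg;P=s['position']+np.array([0,0,.019])
    def f(q):
        t,g,x0=q;r=[]
        for (a,b),row in zip(feats,rows):
            if row is None: continue
            b=b-g;a=a+x0;r.append(proj(i,P+X*(a*np.cos(t)-b*np.sin(t))+np.array([0,0,b*np.cos(t)+a*np.sin(t)]))[1]-row)
        return r+[(g-.037)*300,x0*300]
    R=least_squares(f,[.4,.037,0]);print('tilt',np.degrees(R.x[0]).round(1),'g',R.x[1].round(4),'x0',R.x[2].round(4),'res',R.fun.round(1));return R.x
E
python3 - <<'E'
from h import *
s=st();i=ctrl.camera_info('wrist')
fit(s,i,[None,223,284,354])
E
```

```text
t 8.25 p [0.6985 0.1164 0.138 ] o [-3.141 -0.     1.775] F [ 1.  -1.4  0.2] w 0.0117 ff 14.6 q [-0.    0.74  0.94  0.    1.46 -0.21]
tilt 21.7 g 0.0355 x0 -0.0065 res [-0.4  0.   0.2 -0.5 -1.9]
```

>>> {"api": "servo_tool", "payload": {"fingers": [0.85,0.85,0.85], "translation": [[0,0,0.003],[0,0,0.002],[0,0,0]], "turn": [0,0,0]}}

```text
time: 8.55
position: [0.6984, 0.1168, 0.1333]
orientation: [3.141, -0.0, 1.775]
wrist_force: [0.1, 0.5, 3.6]
grip_width: 0.0119
finger_force: 16.4
```

```bash
python3 - <<'E'
from h import *
st();i=ctrl.camera_info('wrist');a=ctrl.camera('wrist');cv2.imwrite('pics/w8.png',a)
s=st();print([(r,a[r,320].tolist()[2]) for r in list(range(200,236,2))+list(range(276,292,2))+list(range(340,370,2))])
E
```

```text
t 8.55 p [0.6984 0.1168 0.1333] o [ 3.141 -0.     1.775] F [0.1 0.5 3.6] w 0.0119 ff 16.4 q [-0.    0.74  0.95  0.    1.45 -0.21]
t 8.6 p [0.6984 0.1167 0.1334] o [ 3.141 -0.     1.775] F [0.3 0.9 2.6] w 0.0117 ff 16.4 q [-0.    0.74  0.95  0.    1.45 -0.21]
[(200, 133), (202, 134), (204, 135), (206, 134), (208, 134), (210, 134), (212, 134), (214, 133), (216, 134), (218, 179), (220, 235), (222, 237), (224, 238), (226, 237), (228, 238), (230, 226), (232, 136), (234, 123), (276, 122), (278, 121), (280, 122), (282, 122), (284, 139), (286, 214), (288, 236), (290, 237), (340, 238), (342, 237), (344, 238), (346, 237), (348, 238), (350, 238), (352, 238), (354, 238), (356, 236), (358, 232), (360, 224), (362, 179), (364, 131), (366, 123), (368, 121)]
```

>>> {"api": "servo_tool", "payload": {"fingers": [0.85,0.85,0.85,0.85,0.85,0.85,0.85,0.85,0.85], "translation": [[0,0,-0.02],[0,0,-0.03],[0,0,-0.025],[0,0,0],[0,0,0],[0,0,0],[0,0,0],[0,0,0],[0,0,0]], "turn": [0,0,0.14,0.14,0.14,0.14,0.14,0.14,0.14], "force": 25}}

```text
time: 9.5
position: [0.6981, 0.1165, 0.2073]
orientation: [-3.14, 0.002, 0.789]
wrist_force: [0.5, 0.2, -0.9]
grip_width: 0.012
finger_force: 29.2
```

```bash
python3 - <<'E'
from h import *
st();go(rack(-.045,0,.195),RY)
E
```

```text
t 9.5 p [0.6981 0.1165 0.2073] o [-3.14e+00  2.00e-03  7.89e-01] F [ 0.5  0.2 -0.9] w 0.012 ff 29.2 q [-0.    0.69  0.83  0.    1.62  0.78]
turn 0.591 shift-before-turn [-0.0462 -0.2045  0.0123] shift-after-turn [-0.1523 -0.144   0.0123]
```

>>> {"api": "servo_tool", "payload": {"fingers": [0.85,0.85,0.85,0.85,0.85,0.85,0.85,0.85,0.85,0.85], "translation": [[0,0,0],[0,0,0],[0,0,0],[0,0,0],[-0.022,-0.021,0],[-0.034,-0.032,0],[-0.034,-0.032,0.003],[-0.034,-0.032,0.004],[-0.027,-0.026,0.004],[0,0,0]], "turn": [0.148,0.148,0.148,0.147,0,0,0,0,0,0]}}

```text
time: 10.5
position: [0.5176, 0.228, 0.1968]
orientation: [-3.141, 0.004, 0.208]
wrist_force: [0.5, 0.4, -1.5]
grip_width: 0.0117
finger_force: 29.2
```

```bash
python3 - <<'E'
from h import *
st();go(rack(-.0325,0,.147),RY);cv2.imwrite('pics/w9.png',ctrl.camera('wrist'))
E
```

```text
t 10.5 p [0.5176 0.228  0.1968] o [-3.141  0.004  0.208] F [ 0.5  0.4 -1.5] w 0.0117 ff 29.2 q [0.21 0.44 1.32 0.   1.38 1.57]
turn 0.01 shift-before-turn [0.0152 0.001  0.0498] shift-after-turn [0.0152 0.0008 0.0498]
```

View pics/w9.png

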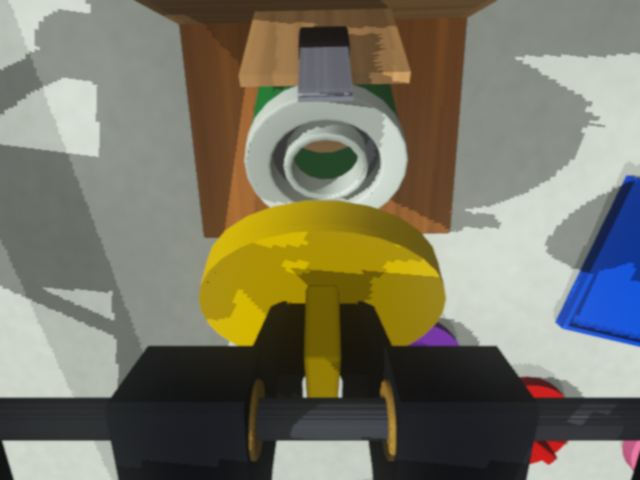

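The wrist view shows the rim centred near px (327,150), with the upper catch at (325,65). The tilted lid is centred at col 322, so a lateral correction of about 2.5 mm is needed. I'll compute it.

```bash
python3 - <<'E'
from h import *
from scipy.optimize import least_squares
s=st();i=ctrl.camera_info('wrist');im=cv2.imread('pics/w9.png')
h=cv2.cvtColor(im,cv2.COLOR_BGR2HSV);m=cv2.inRange(h,(0,0,110),(180,60,255));k=np.zeros_like(m);k[80:215,235:420]=255;m&=k
m=cv2.morphologyEx(m,cv2.MORPH_OPEN,np.ones((3,3)))
N,l,sx,ce=cv2.connectedComponentsWithStats(m);b=1+np.argmax(sx[1:,4]);print(sx[b])
pts=[]
for r in range(105,195,5):
    c=np.where(l[r]==b)[0]
    if len(c):pts+=[(c[0]-.5,r),(c[-1]+.5,r)]
print([(int(p[0]),p[1]) for p in pts])
pts=np.array(pts,float)
a=np.linspace(0,2*np.pi,180)
def res(p,z=.11):
    t=np.pi/6;x=np.array([np.cos(p[2])*np.cos(t),np.sin(p[2])*np.cos(t),np.sin(t)]);yv=np.array([-np.sin(p[2]),np.cos(p[2]),0])
    Q=np.r_[p[:2],z]+.045*(np.outer(np.cos(a),x)+np.outer(np.sin(a),yv));uv=np.array([proj(i,q) for q in Q]).astype(np.float32).reshape(-1,1,2)
    return np.r_[[cv2.pointPolygonTest(uv,tuple(q),True) for q in pts],(p[2]-.2)*20]
R=least_squares(res,[.5645,.2366,.2],loss='soft_l1',x_scale=.01);print(R.x.round(4),np.abs(R.fun).mean(),R.fun.round(1))
# lid centre, from its lateral extremes
y=s['orientation'][2];o,d=ray(i,322.5,290);
for u,dep in((322.5,.165),(322,.165)):
    p=np.array(i['extrinsics'])[:3,:3]@(np.array([(u-i['cx'])/i['fx'],(290-i['cy'])/i['fy'],1])*dep)+np.array(i['extrinsics'])[:3,3]
    q=p-s['position'];print('lid lateral tool y',np.sin(y)*q[0]-np.cos(y)*q[1],'tool x',np.cos(y)*q[0]+np.sin(y)*q[1],'z',q[2])
q=np.r_[R.x[:2],.11]-s['position'];print('rim tool x,y',np.cos(y)*q[0]+np.sin(y)*q[1],np.sin(y)*q[0]-np.cos(y)*q[1])
E
```

```text
t 10.55 p [0.5199 0.2269 0.1971] o [3.142e+00 2.000e-03 2.060e-01] F [ 0.3 -0.1 -1.1] w 0.0122 ff 29.2 q [ 0.2   0.44  1.32 -0.    1.38  1.57]
[  245    80   163   128 12148]
[(264, 105), (372, 105), (260, 110), (381, 110), (256, 115), (388, 115), (252, 120), (392, 120), (250, 125), (396, 125), (249, 130), (399, 130), (247, 135), (402, 135), (246, 140), (404, 140), (245, 145), (406, 145), (244, 150), (406, 150), (244, 155), (407, 155), (244, 160), (407, 160), (244, 165), (406, 165), (245, 170), (405, 170), (246, 175), (404, 175), (248, 180), (402, 180), (251, 185), (399, 185), (253, 190), (397, 190)]
[0.5677 0.2355 0.1885] 1.2766442175945025 [-4.5  2.5 -3.2  1.6 -2.5  0.7 -2.3  1.1 -1.1  1.   0.6  1.1  1.   0.6
  1.9  0.5  2.3 -0.1  2.2  0.7  2.6  0.1  2.5  0.1  1.9  0.5  1.9  0.5
  1.3  0.1  1.2  0.   1.5  0.4  0.4 -0.6 -0.2]
lid lateral tool y 6.610057679171154e-05 tool x 0.011796937313224261 z -0.006464774538130047
lid lateral tool y -0.00013093038800247522 tool x 0.01179697378097404 z -0.006464829950773909
rim tool x,y 0.048522902520372904 0.0013548713015675753
```

```bash
cat >> h.py <<'E'
C=np.array([.5653,.236,.110])
def hp(h,dx=0):
    """TCP for lid origin h above home along the axis"""
    return rack(-.0125-.5*h+dx,0,.1127+.866*h)
def where():
    s=st();p=s['position']-C;x=np.cos(RY)*p[0]+np.sin(RY)*p[1];y=-np.sin(RY)*p[0]+np.cos(RY)*p[1];z=p[2]+.019
    F=s['wrist_force'];fx=np.cos(RY)*F[0]+np.sin(RY)*F[1]
    print('pivot: axis h',round((-.5*x+.866*z)-.025,4),'slope x',round(.866*x+.5*z,4),'y',round(y,4),'F axis',round(-.5*fx+.866*F[2],1),'F slope',round(.866*fx+.5*F[2],1));return s
E
python3 - <<'E'
from h import *
where();go(hp(.04),RY);go(hp(.02),RY)
E
```

```text
t 10.55 p [0.5199 0.2269 0.1971] o [3.142e+00 2.000e-03 2.060e-01] F [ 0.3 -0.1 -1.1] w 0.0122 ff 29.2 q [ 0.2   0.44  1.32 -0.    1.38  1.57]
pivot: axis h 0.09 slope x 0.013 y -0.0 F axis -1.1 F slope -0.3
turn 0.008 shift-before-turn [0.0138 0.0001 0.0498] shift-after-turn [ 0.0138 -0.      0.0498]
turn 0.008 shift-before-turn [0.0238 0.0002 0.0671] shift-after-turn [ 0.0238 -0.      0.0671]
```

>>> {"api": "servo_tool", "payload": {"fingers": [0.85,0.85,0.85,0.85,0.85,0.85], "translation": [[0.004,0,0.016],[0.006,0.0005,0.02],[0.004,0,0.014],[0.005,0,0.009],[0.005,0,0.008],[0,0,0]], "turn": [0.006,0,0,0,0,0]}}

```text
time: 11.15
position: [0.5458, 0.2299, 0.1294]
orientation: [3.142, 0.001, 0.197]
wrist_force: [0.2, 0.2, -0.3]
grip_width: 0.0115
finger_force: 29.2
```

```bash
python3 - <<'E'
from h import *
where();a=ctrl.camera('wrist');cv2.imwrite('pics/w10.png',a)
m=cv2.inRange(cv2.cvtColor(a,cv2.COLOR_BGR2HSV),(0,0,110),(180,60,255))
for r in range(60,220,10):
    c=np.where(m[r,180:470])[0]+180;print(r,(c.min(),c.max()) if len(c) else None,end=' ')
y=cv2.inRange(cv2.cvtColor(a,cv2.COLOR_BGR2HSV),(20,110,50),(34,255,255));print('yellow col320 rows',np.where(y[:,320])[0][[0,-1]],[(r,np.where(y[r])[0][[0,-1]].tolist()) for r in range(270,320,10)])
E
```

```text
t 11.15 p [0.5458 0.2299 0.1294] o [3.142e+00 1.000e-03 1.970e-01] F [ 0.2  0.2 -0.3] w 0.0115 ff 29.2 q [ 0.2   0.55  1.34 -0.    1.25  1.57]
pivot: axis h 0.0184 slope x 0.0016 y -0.0022 F axis -0.4 F slope 0.1
60 None 70 None 80 None 90 None 100 None 110 (np.int64(280), np.int64(342)) 120 (np.int64(278), np.int64(343)) 130 (np.int64(277), np.int64(345)) 140 (np.int64(276), np.int64(346)) 150 (np.int64(275), np.int64(347)) 160 (np.int64(270), np.int64(355)) 170 (np.int64(250), np.int64(379)) 180 (np.int64(236), np.int64(393)) 190 (np.int64(228), np.int64(398)) 200 (np.int64(220), np.int64(402)) 210 (np.int64(216), np.int64(409)) yellow col320 rows [  7 398] [(270, [203, 439]), (280, [200, 442]), (290, [199, 444]), (300, [198, 444]), (310, [201, 442])]
```

```bash
sed -i 's/^C=np.array(\[.5653,.236,.110\])/C=np.array([.5651,.2366,.110])/' h.py; cat >> h.py <<'E'
def look(n):
    a=ctrl.camera('wrist');cv2.imwrite(f'pics/{n}.png',a)
    m=cv2.inRange(cv2.cvtColor(a,cv2.COLOR_BGR2HSV),(0,0,110),(180,60,255))
    for r in range(100,230,10):
        c=np.where(m[r,180:470])[0]+180;print(r,(int(c.min()),int(c.max()),(c.min()+c.max())/2) if len(c) else None,end=' ')
    y=cv2.inRange(cv2.cvtColor(a,cv2.COLOR_BGR2HSV),(20,110,50),(34,255,255));print('\nlid cols',[(r,np.where(y[r])[0][[0,-1]].tolist()) for r in range(270,320,10)])
E
python3 - <<'E'
from h import *
where();look('w11');where();print(proj(ctrl.camera_info('wrist'),C))
E
```

```text
t 11.2 p [0.5457 0.23   0.1301] o [3.142 0.    0.198] F [-0.3 -0.1 -0.6] w 0.0116 ff 29.2 q [ 0.2   0.55  1.34 -0.    1.25  1.57]
pivot: axis h 0.0191 slope x 0.0019 y -0.0026 F axis -0.4 F slope -0.6
100 None 110 (280, 343, np.float64(311.5)) 120 (279, 344, np.float64(311.5)) 130 (278, 346, np.float64(312.0)) 140 (277, 347, np.float64(312.0)) 150 (276, 348, np.float64(312.0)) 160 (271, 357, np.float64(314.0)) 170 (250, 379, np.float64(314.5)) 180 (236, 393, np.float64(314.5)) 190 (228, 398, np.float64(313.0)) 200 (221, 403, np.float64(312.0)) 210 (217, 410, np.float64(313.5)) 220 (214, 415, np.float64(314.5)) 
lid cols [(270, [203, 439]), (280, [201, 442]), (290, [199, 444]), (300, [198, 444]), (310, [201, 442])]
t 11.25 p [0.5456 0.2301 0.1306] o [ 3.142 -0.     0.198] F [-0.5 -0.6 -1. ] w 0.0117 ff 29.2 q [ 0.2   0.55  1.34 -0.    1.25  1.57]
pivot: axis h 0.0195 slope x 0.0021 y -0.0026 F axis -0.5 F slope -1.0
[316.11386257 256.97487622]
```

>>> {"api": "servo_tool", "payload": {"fingers": [0.85,0.85,0.85,0.85], "translation": [[-0.001,-0.003,0],[0.001,0,0.0018],[0.001,0,0.0018],[0,0,0]], "turn": [0,0,0,0], "force": 12}}

```text
time: 11.65
position: [0.5458, 0.2333, 0.1269]
orientation: [-3.141, -0.001, 0.198]
wrist_force: [-0.4, 0.0, 2.5]
grip_width: 0.0121
finger_force: 14.4
```

```bash
python3 - <<'E'
from h import *
where();look('w12b')
E
```

```text
t 11.65 p [0.5458 0.2333 0.1269] o [-3.141e+00 -1.000e-03  1.980e-01] F [-0.4  0.   2.5] w 0.0121 ff 14.4 q [0.2  0.55 1.34 0.   1.24 1.58]
pivot: axis h 0.0159 slope x 0.001 y 0.0006 F axis 2.3 F slope 0.9
100 None 110 (320, 352, np.float64(336.0)) 120 (287, 353, np.float64(320.0)) 130 (287, 355, np.float64(321.0)) 140 (286, 357, np.float64(321.5)) 150 (285, 358, np.float64(321.5)) 160 (284, 358, np.float64(321.0)) 170 (263, 383, np.float64(323.0)) 180 (248, 400, np.float64(324.0)) 190 (238, 407, np.float64(322.5)) 200 (229, 412, np.float64(320.5)) 210 (225, 418, np.float64(321.5)) 220 (221, 425, np.float64(323.0)) 
lid cols [(270, [204, 439]), (280, [201, 442]), (290, [199, 444]), (300, [198, 445]), (310, [201, 442])]
```

>>> {"api": "servo_tool", "payload": {"fingers": [0.85,0.85,0.85,0.85], "translation": [[0.001,0,0.0017],[0.001,0,0.0017],[0.0005,0,0.001],[0,0,0]], "turn": [0,0,0,0]}}

```text
time: 12.1
position: [0.5476, 0.2336, 0.1242]
orientation: [3.141, -0.0, 0.198]
wrist_force: [-8.6, -1.9, 18.8]
grip_width: 0.0123
finger_force: 15.5
```

```bash
cat >> h.py <<'E'
def lidrows(a):
    g=a[:,320,2].astype(int);e=[(r,int(g[r+1]-g[r-1])) for r in range(150,380) if abs(g[r+1]-g[r-1])>25];return e
E
python3 - <<'E'
from h import *
where();print(lidrows(cv2.imread('pics/w12b.png')));look('w13');print(lidrows(cv2.imread('pics/w13.png')))
E
```

```text
t 12.1 p [0.5476 0.2336 0.1242] o [ 3.141 -0.     0.198] F [-8.6 -1.9 18.8] w 0.0123 ff 15.5 q [ 0.2   0.56  1.34 -0.    1.24  1.58]
pivot: axis h 0.0126 slope x 0.0013 y 0.0005 F axis 20.6 F slope 1.8
[(188, -31), (189, -29), (195, 42), (196, 37), (266, -38), (267, -47), (268, -28)]
100 None 110 None 120 (288, 353, np.float64(320.5)) 130 (286, 355, np.float64(320.5)) 140 (286, 356, np.float64(321.0)) 150 (285, 357, np.float64(321.0)) 160 (284, 359, np.float64(321.5)) 170 (276, 369, np.float64(322.5)) 180 (256, 391, np.float64(323.5)) 190 (242, 405, np.float64(323.5)) 200 (233, 412, np.float64(322.5)) 210 (226, 418, np.float64(322.0)) 220 (222, 423, np.float64(322.5)) 
lid cols [(270, [205, 437]), (280, [201, 441]), (290, [199, 443]), (300, [198, 444]), (310, [200, 442])]
[(196, -34), (203, 35), (204, 39), (264, -28), (265, -47), (266, -40)]
```

>>> {"api": "servo_tool", "payload": {"fingers": [0.85,0.85,0.85,0.85], "translation": [[-0.0009,0,0.0005],[-0.0009,0,0.0005],[-0.0009,0,0.0005],[0,0,0]], "turn": [0,0,0,0]}}

```text
time: 12.55
position: [0.5468, 0.2334, 0.1236]
orientation: [-3.142, -0.006, 0.198]
wrist_force: [-2.5, -0.6, 18.4]
grip_width: 0.0121
finger_force: 15.4
```

```bash
python3 -c "
from h import *
where()"
```

```text
t 12.55 p [0.5468 0.2334 0.1236] o [-3.142 -0.006  0.198] F [-2.5 -0.6 18.4] w 0.0121 ff 15.4 q [ 0.2   0.56  1.35 -0.    1.23  1.58]
pivot: axis h 0.0125 slope x 0.0002 y 0.0005 F axis 17.2 F slope 7.0
```

>>> {"api": "servo_tool", "payload": {"fingers": [0.85,0.85,0.85,0.85,0.85,0.85], "translation": [[0.0009,0,-0.0005],[0.0009,0,-0.0005],[0.0009,0,-0.0005],[0.0009,0,-0.0005],[0.0009,0,-0.0005],[0,0,0]], "turn": [0,0,0,0,0,0]}}

```text
time: 13.15
position: [0.5472, 0.2335, 0.1239]
orientation: [3.141, 0.006, 0.198]
wrist_force: [-16.3, -4.4, 14.9]
grip_width: 0.0117
finger_force: 15.6
```

```bash
python3 - <<'E'
from h import *
where();a=ctrl.camera('wrist');cv2.imwrite('pics/w14.png',a);print(lidrows(a))
E
```

```text
t 13.15 p [0.5472 0.2335 0.1239] o [3.141 0.006 0.198] F [-16.3  -4.4  14.9] w 0.0117 ff 15.6 q [ 0.2   0.56  1.34 -0.    1.25  1.58]
pivot: axis h 0.0126 slope x 0.0008 y 0.0005 F axis 21.3 F slope -7.1
[(195, -30), (196, -29), (203, 41), (204, 38), (264, -45), (265, -52)]
```

>>> {"api": "servo_tool", "payload": {"fingers": [0.85,0.85,0.85], "translation": [[-0.0016,0,-0.0005],[-0.0009,0,0.0005],[0,0,0]], "turn": [0,0,0]}}

```text
time: 13.5
position: [0.5469, 0.2335, 0.1239]
orientation: [3.141, 0.001, 0.198]
wrist_force: [-5.2, -1.4, 8.8]
grip_width: 0.0119
finger_force: 15.2
```

```bash
python3 -c "
from h import *
where()"
```

```text
t 13.5 p [0.5469 0.2335 0.1239] o [3.141e+00 1.000e-03 1.980e-01] F [-5.2 -1.4  8.8] w 0.0119 ff 15.2 q [ 0.2   0.56  1.34 -0.    1.24  1.58]
pivot: axis h 0.0127 slope x 0.0005 y 0.0005 F axis 10.3 F slope -0.3
```

>>> {"api": "servo_tool", "payload": {"fingers": [0.85,0.85,0.85,0.85], "translation": [[-0.0009,0,0.0005],[-0.0009,0,0.0005],[-0.0009,0,0.0005],[0,0,0]], "turn": [0,0,0,0]}}

```text
time: 13.9
position: [0.5456, 0.2331, 0.1231]
orientation: [3.141, -0.003, 0.198]
wrist_force: [-0.8, -0.1, 9.5]
grip_width: 0.0122
finger_force: 15.1
```

```bash
python3 -c "
from h import *
where()"
```

```text
t 13.9 p [0.5456 0.2331 0.1231] o [ 3.141e+00 -3.000e-03  1.980e-01] F [-0.8 -0.1  9.5] w 0.0122 ff 15.1 q [ 0.2   0.56  1.35 -0.    1.23  1.58]
pivot: axis h 0.0127 slope x -0.0012 y 0.0004 F axis 8.7 F slope 4.1
```

>>> {"api": "servo_tool", "payload": {"fingers": [0.85,0.85,0.85,0.85,0.85,0.85,0.85], "translation": [[0.0009,0,-0.0005],[0.0009,0,-0.0005],[0.0009,0,-0.0005],[0.0009,0,-0.0005],[0.0009,0,-0.0005],[0.0009,0,-0.0005],[0,0,0]], "turn": [0,0,0,0,0,0,0]}}

```text
time: 14.6
position: [0.5473, 0.2335, 0.1242]
orientation: [3.141, 0.008, 0.198]
wrist_force: [-13.2, -3.6, 6.3]
grip_width: 0.0122
finger_force: 15.4
```

```bash
python3 -c "
from h import *
where()"
```

```text
t 14.6 p [0.5473 0.2335 0.1242] o [3.141 0.008 0.198] F [-13.2  -3.6   6.3] w 0.0122 ff 15.4 q [ 0.2   0.56  1.34 -0.    1.25  1.58]
pivot: axis h 0.0128 slope x 0.0009 y 0.0005 F axis 12.3 F slope -8.7
```

>>> {"api": "servo_tool", "payload": {"fingers": [0.85,0.85,0.85,0.85,0.85,0.85,0.85,0.85,0.85,0.85], "translation": [[-0.008,0,-0.014],[-0.012,0,-0.025],[-0.01,0.01,-0.03],[-0.009,0.03,0],[-0.009,0.042,0],[-0.009,0.045,0],[-0.009,0.045,0],[-0.009,0.045,0],[-0.009,0.045,0],[-0.004,0.033,0]], "turn": [0,0,0,0,0,0,0,0,0,0]}}

```text
time: 15.6
position: [0.5215, -0.0751, 0.1944]
orientation: [3.141, -0.001, 0.196]
wrist_force: [1.5, 0.7, -0.7]
grip_width: 0.012
finger_force: 15.1
```

```bash
python3 -c "
from h import *
st();go([.514,-.073,.06],.2)"
```

```text
t 15.6 p [ 0.5215 -0.0751  0.1944] o [ 3.141e+00 -1.000e-03  1.960e-01] F [ 1.5  0.7 -0.7] w 0.012 ff 15.1 q [-0.37  0.38  1.44 -0.    1.32  1.01]
turn -0.004 shift-before-turn [-0.0069 -0.0035  0.1344] shift-after-turn [-0.0069 -0.0035  0.1344]
```

>>> {"api": "servo_tool", "payload": {"fingers": [0.85,0.85,0.85,0.85,0.85,0.85,0.85,0.85,0.85,0.85], "translation": [[-0.004,-0.0035,0.03],[-0.003,0,0.04],[0,0,0.04],[0,0,0.03],[0,0,0.01],[0,0,0.004],[0,0,0.004],[0,0,0.004],[0,0,0.005],[0,0,0]], "turn": [0,0,0,0,0,0,0,0,0,0], "force": 8}}

```text
time: 16.6
position: [0.517, -0.0709, 0.0289]
orientation: [3.138, -0.007, 0.198]
wrist_force: [4.0, 0.3, 6.1]
grip_width: 0.0121
finger_force: 9.8
```

```bash
python3 -c "
from h import *
st()"
```

```text
t 16.6 p [ 0.517  -0.0709  0.0289] o [ 3.138 -0.007  0.198] F [4.  0.3 6.1] w 0.0121 ff 9.8 q [-0.36  0.58  1.66  0.    0.89  1.01]
```

>>> {"api": "servo_tool", "payload": {"fingers": [0.3,0.3,0.3,0.3,0.3,0.3,0.3,0.3,0.3], "translation": [[0,0,0.001],[0,0,0],[0,0,0],[0,0,-0.02],[0,0,-0.04],[-0.006,0.03,-0.03],[-0.011,0.043,-0.01],[-0.01,0.042,0],[0,0,0]], "turn": [0,0,0,0,0,0,0,-0.086,-0.087]}}

```text
time: 17.5
position: [0.5103, -0.193, 0.1262]
orientation: [3.139, -0.001, 0.37]
wrist_force: [0.2, 1.1, 0.3]
grip_width: 0.0309
finger_force: 0.0
```

>>> {"api": "servo_tool", "payload": {"fingers": [0.3], "translation": [[0,0,0]], "turn": [0]}}

```text
time: 17.6
position: [0.51, -0.1893, 0.1257]
orientation: [-3.141, 0.0, 0.37]
wrist_force: [1.2, 1.1, 1.0]
grip_width: 0.0308
finger_force: 0.0
```

```bash
python3 - <<'E'
from h import *
st();go([.5125,-.190,.025],.375)
a=ctrl.camera('wrist');cv2.imwrite('pics/w15.png',a);b=ctrl.camera('top');I=ctrl.camera_info('top')
for c,s,_ in yellow(b):print(c.round(1),s,atz(I,*c,.025).round(3))
E
```

```text
t 17.6 p [ 0.51   -0.1893  0.1257] o [-3.141  0.     0.37 ] F [1.2 1.1 1. ] w 0.0308 ff 0.0 q [-0.57  0.48  1.49  0.    1.17  0.63]
turn -0.005 shift-before-turn [0.0021 0.0015 0.1007] shift-after-turn [0.0021 0.0015 0.1007]
[338.5 211.6] [322 195  34  34 876] [ 0.524 -0.068  0.025]
[433.8 224. ] [426 213  14  20 116] [ 0.485 -0.332  0.025]
```

View pics/w15.png

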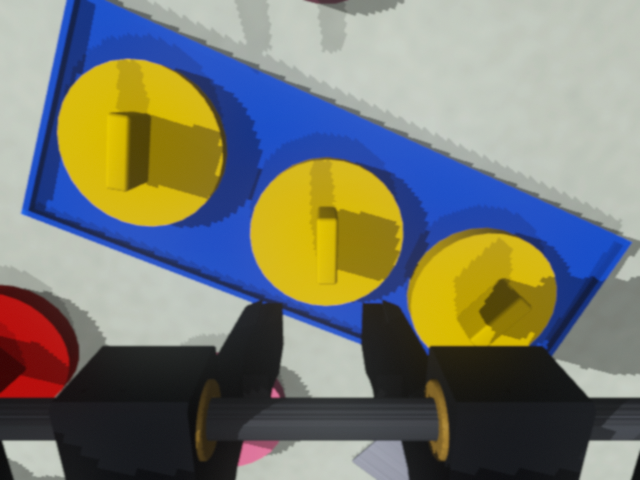

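The last picture shows lid C flat in the tray at px (140,140), fin up. Lid B's fin is at (327,245), aligned with the tool, and lid A is at (483,305). Grasp B.

>>> {"api": "servo_tool", "payload": {"fingers": [0.3,0.3,0.3,0.3,0.3,0.85,0.85,0.85,0.85], "translation": [[0.002,0.0015,0.02],[0,0,0.035],[0,0,0.03],[0,0,0.0155],[0,0,0],[0,0,0],[0,0,0],[0,0,0],[0,0,0]], "turn": [0,0,0,0,0,0,0,0,0], "force": 12}}

```text
time: 18.6
position: [0.5132, -0.1892, 0.0264]
orientation: [3.14, -0.001, 0.371]
wrist_force: [0.2, 1.9, 6.3]
grip_width: 0.0121
finger_force: 12.0
```

>>> {"api": "servo_tool", "payload": {"fingers": [0.85,0.85,0.85,0.85,0.85,0.85,0.85,0.85,0.85,0.85], "translation": [[0,0,-0.02],[0,0,-0.04],[0,0,-0.045],[0,0,-0.04],[0,0,-0.025],[0,0,0],[0,0,0],[0,0,0],[0,0,0],[0,0,0]], "turn": [0,-0.14,-0.14,-0.14,-0.14,-0.14,-0.14,-0.14,-0.14,-0.14]}}

```text
time: 19.6
position: [0.5125, -0.1891, 0.1955]
orientation: [-3.142, 0.0, 1.636]
wrist_force: [0.2, 0.5, -1.2]
grip_width: 0.0115
finger_force: 12.0
```

```bash
python3 -c "
from h import *
st();go([.6988,.1177,.193],1.775)"
```

```text
t 19.6 p [ 0.5125 -0.1891  0.1955] o [-3.142  0.     1.636] F [ 0.2  0.5 -1.2] w 0.0115 ff 12.0 q [-0.57  0.41  1.38 -0.    1.35 -0.64]
turn -0.139 shift-before-turn [0.2939 0.2059 0.0025] shift-after-turn [0.2626 0.2446 0.0025]
```

>>> {"api": "servo_tool", "payload": {"fingers": [0.85,0.85,0.85,0.85,0.85,0.85,0.85,0.85,0.85,0.85], "translation": [[0,0,0],[0.028,0.026,0],[0.038,0.035,0],[0.038,0.035,0],[0.038,0.035,0],[0.038,0.035,0],[0.038,0.035,0],[0.03,0.028,0],[0.015,0.015,0],[0,0,0]], "turn": [-0.139,0,0,0,0,0,0,0,0,0]}}

```text
time: 20.6
position: [0.6961, 0.1124, 0.1945]
orientation: [-3.141, -0.0, 1.773]
wrist_force: [1.3, 0.8, -0.9]
grip_width: 0.0122
finger_force: 12.0
```

>>> {"api": "servo_tool", "payload": {"fingers": [0.85], "translation": [[0,0,0]], "turn": [0]}}

```text
time: 20.7
position: [0.6953, 0.1096, 0.195]
orientation: [-3.141, 0.0, 1.77]
wrist_force: [-0.8, 0.5, -0.5]
grip_width: 0.012
finger_force: 12.0
```

```bash
python3 -c "
from h import *
st();go([.6988,.1172,.135],1.775)"
```

```text
t 20.7 p [0.6953 0.1096 0.195 ] o [-3.141  0.     1.77 ] F [-0.8  0.5 -0.5] w 0.012 ff 12.0 q [-0.01  0.69  0.87 -0.    1.58 -0.21]
turn -0.005 shift-before-turn [0.0068 0.0049 0.06  ] shift-after-turn [0.0067 0.0049 0.06  ]
```

>>> {"api": "servo_tool", "payload": {"fingers": [0.85,0.85,0.85,0.85,0.85,0.85,0.85,0.85,0.85,0.85], "translation": [[0.007,0.005,0.015],[0,0,0.015],[0,0,0.007],[0,0,0.004],[0,0,0.004],[0,0,0.004],[0,0,0.004],[0,0,0.004],[0,0,0.003],[0,0,0]], "turn": [0,0,0,0,0,0,0,0,0,0]}}

```text
time: 21.7
position: [0.6997, 0.1162, 0.136]
orientation: [3.14, 0.002, 1.769]
wrist_force: [0.5, -5.1, 1.8]
grip_width: 0.0122
finger_force: 15.6
```

```bash
python3 - <<'E'
from h import *
st();a=ctrl.camera('wrist');cv2.imwrite('pics/w16.png',a);print(lidrows(a),lidrows(cv2.imread('pics/w8.png')))
E
```

```text
t 21.7 p [0.6997 0.1162 0.136 ] o [3.140e+00 2.000e-03 1.769e+00] F [ 0.5 -5.1  1.8] w 0.0122 ff 15.6 q [-0.    0.74  0.94 -0.    1.46 -0.2 ]
[(216, 64), (217, 76), (218, 41), (226, -41), (227, -72), (228, -55), (284, 39), (285, 66), (286, 57), (357, -34), (358, -47), (359, -48), (360, -34)] [(217, 45), (218, 84), (219, 56), (230, -57), (231, -90), (232, -55), (284, 53), (285, 75), (286, 55), (361, -45), (362, -56), (363, -48), (364, -26)]
```

>>> {"api": "servo_tool", "payload": {"fingers": [0.85,0.85,0.85,0.85,0.85,0.85,0.85,0.85,0.85,0.85], "translation": [[0,0,0.003],[0,0,0],[0,0,-0.02],[0,0,-0.03],[0,0,-0.025],[0,0,0],[0,0,0],[0,0,0],[0,0,0],[0,0,0]], "turn": [0,0,0,0.14,0.14,0.14,0.14,0.14,0.14,0.14]}}

```text
time: 22.75
position: [0.699, 0.118, 0.2071]
orientation: [-3.141, -0.0, 0.784]
wrist_force: [-0.7, 0.2, -1.0]
grip_width: 0.012
finger_force: 12.0
```

```bash
python3 -c "
from h import *
st();go(rack(-.045,0,.195),RY)"
```

```text
t 22.75 p [0.699  0.118  0.2071] o [-3.141 -0.     0.784] F [-0.7  0.2 -1. ] w 0.012 ff 12.0 q [0.   0.69 0.83 0.   1.62 0.79]
turn 0.586 shift-before-turn [-0.0486 -0.2034  0.0121] shift-after-turn [-0.153  -0.1426  0.0121]
```

>>> {"api": "servo_tool", "payload": {"fingers": [0.85,0.85,0.85,0.85,0.85,0.85,0.85,0.85,0.85,0.85], "translation": [[0,0,0],[0,0,0],[0,0,0],[0,0,0],[-0.022,-0.021,0],[-0.034,-0.032,0],[-0.034,-0.032,0.003],[-0.034,-0.032,0.004],[-0.029,-0.0256,0.004],[0,0,0]], "turn": [0.148,0.148,0.148,0.142,0,0,0,0,0,0]}}

```text
time: 23.75
position: [0.5165, 0.2288, 0.1965]
orientation: [-3.14, 0.002, 0.208]
wrist_force: [-0.1, 0.3, -0.5]
grip_width: 0.0122
finger_force: 12.0
```

>>> {"api": "servo_tool", "payload": {"fingers": [0.85,0.85,0.85,0.85], "translation": [[0.004,0,0.012],[0.005,0,0.018],[0.0035,0,0.01],[0,0,0]], "turn": [0,0,0,0]}}

```text
time: 24.15
position: [0.5333, 0.2282, 0.1541]
orientation: [-3.142, 0.003, 0.203]
wrist_force: [0.3, 0.9, -0.1]
grip_width: 0.0118
finger_force: 12.0
```

```bash
python3 -c "
from h import *
where();go(hp(.02),RY);look('w17');where()"
```

```text
t 24.15 p [0.5333 0.2282 0.1541] o [-3.142e+00  3.000e-03  2.030e-01] F [ 0.3  0.9 -0.1] w 0.0118 ff 12.0 q [0.2  0.51 1.34 0.   1.29 1.57]
pivot: axis h 0.0461 slope x 0.0032 y -0.002 F axis -0.3 F slope 0.4
turn 0.005 shift-before-turn [ 0.0103 -0.002   0.0241] shift-after-turn [ 0.0103 -0.002   0.0241]
100 (285, 345, np.float64(315.0)) 110 (284, 346, np.float64(315.0)) 120 (283, 348, np.float64(315.5)) 130 (263, 368, np.float64(315.5)) 140 (249, 373, np.float64(311.0)) 150 (240, 384, np.float64(312.0)) 160 (233, 396, np.float64(314.5)) 170 (229, 469, np.float64(349.0)) 180 (226, 469, np.float64(347.5)) 190 (224, 469, np.float64(346.5)) 200 (223, 469, np.float64(346.0)) 210 (224, 469, np.float64(346.5)) 220 (226, 469, np.float64(347.5)) 
lid cols [(270, [210, 432]), (280, [207, 436]), (290, [204, 439]), (300, [202, 639]), (310, [202, 639])]
t 24.2 p [0.5334 0.2283 0.1553] o [-3.142e+00  2.000e-03  2.030e-01] F [-0.4  0.4 -0.7] w 0.0119 ff 12.0 q [0.2  0.5  1.34 0.   1.3  1.57]
pivot: axis h 0.0471 slope x 0.0038 y -0.0018 F axis -0.4 F slope -0.6
```

>>> {"api": "servo_tool", "payload": {"fingers": [0.85,0.85,0.85,0.85,0.85], "translation": [[0.003,-0.0025,0.007],[0.004,0,0.01],[0.003,0,0.007],[0,0,0],[0,0,0]], "turn": [0.005,0,0,0,0]}}

```text
time: 24.7
position: [0.542, 0.2333, 0.1322]
orientation: [3.142, 0.0, 0.199]
wrist_force: [-0.1, -0.0, 0.5]
grip_width: 0.0117
finger_force: 12.0
```

```bash
python3 -c "
from h import *
where();look('w18')"
```

```text
t 24.7 p [0.542  0.2333 0.1322] o [3.142 0.    0.199] F [-0.1 -0.   0.5] w 0.0117 ff 12.0 q [ 0.21  0.54  1.35 -0.    1.25  1.58]
pivot: axis h 0.0223 slope x 0.0005 y 0.0013 F axis 0.4 F slope 0.2
100 (313, 353, np.float64(333.0)) 110 (291, 355, np.float64(323.0)) 120 (290, 357, np.float64(323.5)) 130 (289, 358, np.float64(323.5)) 140 (288, 359, np.float64(323.5)) 150 (286, 362, np.float64(324.0)) 160 (264, 386, np.float64(325.0)) 170 (249, 400, np.float64(324.5)) 180 (240, 405, np.float64(322.5)) 190 (232, 410, np.float64(321.0)) 200 (228, 420, np.float64(324.0)) 210 (224, 426, np.float64(325.0)) 220 (222, 430, np.float64(326.0)) 
lid cols [(270, [209, 433]), (280, [206, 437]), (290, [203, 440]), (300, [201, 441]), (310, [202, 441])]
```

>>> {"api": "servo_tool", "payload": {"fingers": [0.85,0.85,0.85,0.85,0.85,0.85], "translation": [[0.0015,0.0008,0.0026],[0.0015,0,0.0026],[0.0015,0,0.0026],[0.001,0,0.0017],[0.0005,0,0.0009],[0,0,0]], "turn": [0,0,0,0,0,0]}}

```text
time: 25.35
position: [0.5477, 0.2333, 0.1258]
orientation: [3.14, -0.002, 0.199]
wrist_force: [-13.0, -6.6, 29.1]
grip_width: 0.0118
finger_force: 20.6
```

```bash
python3 -c "
from h import *
where()"
```

```text
t 25.35 p [0.5477 0.2333 0.1258] o [ 3.14e+00 -2.00e-03  1.99e-01] F [-13.   -6.6  29.1] w 0.0118 ff 20.6 q [ 0.2   0.56  1.34 -0.    1.24  1.58]
pivot: axis h 0.014 slope x 0.0021 y 0.0002 F axis 32.2 F slope 2.4
```

>>> {"api": "servo_tool", "payload": {"fingers": [0.85,0.85,0.85,0.85], "translation": [[-0.0016,0,-0.0015],[-0.0013,0,0.0005],[-0.0009,0,0.0005],[0,0,0]], "turn": [0,0,0,0]}}

```text
time: 25.75
position: [0.5471, 0.2332, 0.1261]
orientation: [3.141, -0.01, 0.199]
wrist_force: [1.2, -1.6, 19.1]
grip_width: 0.0125
finger_force: 18.3
```

```bash
python3 -c "
from h import *
where()"
```

```text
t 25.75 p [0.5471 0.2332 0.1261] o [ 3.141 -0.01   0.199] F [ 1.2 -1.6 19.1] w 0.0125 ff 18.3 q [ 0.2   0.55  1.35 -0.    1.23  1.58]
pivot: axis h 0.0146 slope x 0.0017 y 0.0003 F axis 16.1 F slope 10.3
```

>>> {"api": "servo_tool", "payload": {"fingers": [0.85,0.85,0.85,0.85], "translation": [[0,0.001,0],[0,0.0015,0],[-0.0009,0,0.0005],[0,0,0]], "turn": [0,0,0,0]}}

```text
time: 26.15
position: [0.547, 0.2327, 0.126]
orientation: [-3.138, -0.013, 0.199]
wrist_force: [3.0, 10.2, 18.6]
grip_width: 0.012
finger_force: 18.2
```

```bash
python3 -c "
from h import *
where()"
```

```text
t 26.15 p [0.547  0.2327 0.126 ] o [-3.138 -0.013  0.199] F [ 3.  10.2 18.6] w 0.012 ff 18.2 q [0.2  0.55 1.35 0.   1.23 1.57]
pivot: axis h 0.0145 slope x 0.0015 y -0.0002 F axis 13.6 F slope 13.6
```

>>> {"api": "servo_tool", "payload": {"fingers": [0.85,0.85,0.85,0.85,0.85,0.85], "translation": [[0.0005,-0.0015,0],[0.0005,-0.0015,0],[0,-0.0015,0],[0,-0.0015,0],[0,0,0],[0,0,0]], "turn": [0,0,0,0,0,0]}}

```text
time: 26.75
position: [0.5467, 0.2341, 0.1262]
orientation: [3.136, -0.009, 0.198]
wrist_force: [-0.9, -15.5, 23.9]
grip_width: 0.012
finger_force: 18.4
```

```bash
python3 -c "
from h import *
where()"
```

```text
t 26.75 p [0.5467 0.2341 0.1262] o [ 3.136 -0.009  0.198] F [ -0.9 -15.5  23.9] w 0.012 ff 18.4 q [ 0.21  0.55  1.35 -0.01  1.23  1.58]
pivot: axis h 0.0147 slope x 0.0015 y 0.0011 F axis 22.6 F slope 8.5
```

>>> {"api": "servo_tool", "payload": {"fingers": [0.85,0.85,0.85], "translation": [[0.0015,0.002,-0.001],[0,0.0008,-0.0003],[0,0,0]], "turn": [0,0,0]}}

```text
time: 27.05
position: [0.547, 0.2336, 0.1262]
orientation: [3.141, -0.005, 0.199]
wrist_force: [-4.2, -4.5, 18.4]
grip_width: 0.0122
finger_force: 18.7
```

```bash
python3 - <<'E'
from h import *
where();look('w19')
for n in('w13','w14','w19'):
    a=cv2.imread(f'pics/{n}.png');y=cv2.inRange(cv2.cvtColor(a,cv2.COLOR_BGR2HSV),(20,110,40),(34,255,255))
    print(n,'edge tops',[(c,int(np.where(y[120:,c])[0][0])+120) for c in range(220,440,20)]);print(lidrows(a))
    print([a[r,300].tolist()[2] for r in range(180,300,4)])
E
```

```text
t 27.05 p [0.547  0.2336 0.1262] o [ 3.141 -0.005  0.199] F [-4.2 -4.5 18.4] w 0.0122 ff 18.7 q [ 0.21  0.55  1.34 -0.    1.24  1.58]
pivot: axis h 0.0147 slope x 0.0017 y 0.0006 F axis 18.4 F slope 4.9
100 None 110 None 120 (289, 353, np.float64(321.0)) 130 (287, 355, np.float64(321.0)) 140 (286, 356, np.float64(321.0)) 150 (286, 358, np.float64(322.0)) 160 (285, 359, np.float64(322.0)) 170 (270, 377, np.float64(323.5)) 180 (253, 395, np.float64(324.0)) 190 (241, 405, np.float64(323.0)) 200 (232, 411, np.float64(321.5)) 210 (226, 418, np.float64(322.0)) 220 (222, 424, np.float64(323.0)) 
lid cols [(270, [211, 431]), (280, [207, 435]), (290, [203, 439]), (300, [201, 441]), (310, [199, 441])]
w13 edge tops [(220, 239), (240, 168), (260, 212), (280, 205), (300, 212), (320, 211), (340, 211), (360, 210), (380, 210), (400, 164), (420, 198)]
[(196, -34), (203, 35), (204, 39), (264, -28), (265, -47), (266, -40)]
[118, 120, 119, 124, 115, 86, 108, 147, 181, 186, 187, 190, 230, 210, 233, 207, 198, 199, 199, 206, 234, 233, 155, 183, 198, 198, 198, 198, 197, 197]
w14 edge tops [(220, 240), (240, 167), (260, 212), (280, 206), (300, 211), (320, 211), (340, 210), (360, 210), (380, 210), (400, 163), (420, 195)]
[(195, -30), (196, -29), (203, 41), (204, 38), (264, -45), (265, -52)]
[119, 119, 119, 126, 106, 87, 118, 147, 183, 186, 186, 189, 223, 208, 233, 199, 198, 199, 200, 220, 234, 233, 172, 195, 198, 199, 198, 198, 197, 198]
w19 edge tops [(220, 253), (240, 166), (260, 222), (280, 215), (300, 212), (320, 210), (340, 211), (360, 215), (380, 162), (400, 162), (420, 199)]
[(192, -31), (199, 41), (200, 39), (221, 39), (222, 38), (263, -46), (264, -54), (265, -27), (285, 40), (286, 28), (288, -49), (289, -47), (290, -27)]
[118, 118, 124, 121, 85, 115, 146, 179, 167, 163, 164, 198, 207, 208, 208, 219, 228, 238, 238, 233, 209, 208, 208, 208, 208, 207, 208, 207, 207, 207]
```

>>> {"api": "servo_tool", "payload": {"fingers": [0.85,0.85,0.85,0.85,0.85], "translation": [[0,0,0],[0,0,0],[0,0,0],[0.0005,0,0.0009],[0,0,0]], "turn": [0,0,0,0,0], "force": 3}}

```text
time: 27.6
position: [0.5473, 0.2335, 0.1259]
orientation: [3.14, -0.005, 0.199]
wrist_force: [-7.4, -6.7, 24.4]
grip_width: 0.0122
finger_force: 14.8
```

```bash
cat >> h.py <<'E'
def shape(n):
    a=ctrl.camera('wrist');cv2.imwrite(f'pics/{n}.png',a);shp(n)
def shp(n):
    a=cv2.imread(f'pics/{n}.png');y=cv2.inRange(cv2.cvtColor(a,cv2.COLOR_BGR2HSV),(20,110,40),(34,255,255))
    y[:, :190]=0;y[:,455:]=0
    L=[(r,int(np.where(y[r])[0][0]),int(np.where(y[r])[0][-1])) for r in range(230,345,8) if y[r].any()]
    print(n,L)
E
python3 - <<'E'
from h import *
where();shape('w20');shp('w19');shp('w14')
E
```

```text
t 27.6 p [0.5473 0.2335 0.1259] o [ 3.14  -0.005  0.199] F [-7.4 -6.7 24.4] w 0.0122 ff 14.8 q [ 0.21  0.56  1.34 -0.    1.24  1.58]
pivot: axis h 0.0142 slope x 0.0018 y 0.0005 F axis 25.4 F slope 4.7
w20 [(230, 244, 399), (238, 234, 409), (246, 225, 417), (254, 220, 422), (262, 215, 426), (270, 210, 430), (278, 208, 434), (286, 204, 438), (294, 202, 439), (302, 200, 441), (310, 199, 440), (318, 200, 440), (326, 201, 438), (334, 203, 436), (342, 206, 432)]
w19 [(230, 244, 400), (238, 233, 410), (246, 225, 418), (254, 220, 422), (262, 215, 426), (270, 211, 431), (278, 208, 434), (286, 204, 438), (294, 202, 440), (302, 200, 441), (310, 199, 441), (318, 201, 440), (326, 202, 439), (334, 204, 436), (342, 207, 433)]
w14 [(230, 228, 416), (238, 221, 422), (246, 214, 428), (254, 210, 432), (262, 207, 435), (270, 205, 437), (278, 202, 441), (286, 200, 443), (294, 199, 444), (302, 198, 444), (310, 200, 442), (318, 203, 439), (326, 207, 435), (334, 213, 428), (342, 221, 420)]
```

```bash
cat >> h.py <<'E'
def fitlid(n,s,i,zs=.004):
    a=cv2.imread(f'pics/{n}.png');y=cv2.inRange(cv2.cvtColor(a,cv2.COLOR_BGR2HSV),(20,110,40),(34,255,255));y[:,:190]=0;y[:,455:]=0
    pts=[]
    for r in range(236,343,4):
        c=np.where(y[r])[0];pts+=[(float(c[0]),float(r)),(float(c[-1]+1),float(r))]
    yw=s['orientation'][2];X=np.array([np.cos(yw),np.sin(yw),0]);Y=np.array([-np.sin(yw),np.cos(yw),0]);Z=np.array([0,0,1.]);P=s['position']+.019*Z
    A=np.linspace(0,2*np.pi,120)
    def f(q):
        t,g,x0,y0=q;xl=X*np.cos(t)+Z*np.sin(t);zl=-X*np.sin(t)+Z*np.cos(t);Q=[]
        for z in(.015,zs):
            Q.append(P+xl*x0+Y*y0+zl*(z-g)+.048*(np.outer(np.cos(A),xl)+np.outer(np.sin(A),Y)))
        uv=np.array([proj(i,p) for p in np.vstack(Q)]).astype(np.float32);h=cv2.convexHull(uv)
        return [cv2.pointPolygonTest(h,p,True) for p in pts]
    R=least_squares(f,[.45,.037,0,0],x_scale=[.1,.005,.005,.005],diff_step=1e-3,loss='soft_l1');print(n,'tilt',np.degrees(R.x[0]).round(1),'g,x0,y0',R.x[1:].round(4),'res',np.abs(R.fun).mean().round(2))
E
python3 - <<'E'
from h import *
s=ctrl.observe();i=ctrl.camera_info('wrist')
for zs in(.012,.004):
    for n in('w18','w20'):fitlid(n,s,i,zs)
    for n in('w13','w14'):fitlid(n,s,i,zs)
    for n in('w8','w16'):fitlid(n,s,i,zs)
E
```

```text
w18 tilt 9.3 g,x0,y0 [ 0.0408 -0.0034  0.0001] res 0.57
w20 tilt 6.2 g,x0,y0 [ 0.0386 -0.0038  0.0005] res 0.6
w13 tilt 18.4 g,x0,y0 [ 0.0393 -0.0034  0.0002] res 0.83
w14 tilt 18.1 g,x0,y0 [ 0.0394 -0.0034  0.0002] res 0.93
w8 tilt 22.0 g,x0,y0 [ 0.0407 -0.0041 -0.    ] res 1.18
w16 tilt 16.5 g,x0,y0 [ 0.0408 -0.0033  0.0001] res 0.94
w18 tilt 17.8 g,x0,y0 [ 0.0392 -0.0086  0.0001] res 0.35
w20 tilt 16.0 g,x0,y0 [ 0.037  -0.0092  0.0005] res 0.56
w13 tilt 25.9 g,x0,y0 [ 0.0377 -0.0083  0.0002] res 0.37
w14 tilt 25.8 g,x0,y0 [ 0.0377 -0.0083  0.0002] res 0.42
w8 tilt 29.1 g,x0,y0 [ 0.0387 -0.0091 -0.    ] res 0.41
w16 tilt 25.1 g,x0,y0 [ 0.0389 -0.0088  0.    ] res 0.33
```

```bash
python3 - <<'E'
from h import *
s=ctrl.observe();i=ctrl.camera_info('wrist')
for zs in(.012,.004):
    for n in('w6',):fitlid(n,s,i,zs)
a=cv2.imread('pics/w6.png');print(lidrows(a))
# fin end rows predicted for level lid
y=s['orientation'][2];X=np.array([np.cos(y),np.sin(y),0]);P=s['position']+[0,0,.019]
for g in(.037,.039):
  for p in((.048,.015),(.048,.004),(.02,.015),(.02,.045)):print(g,p,proj(i,P+X*p[0]+[0,0,p[1]-g]).round(1))
E
```

```text
w6 tilt -2.9 g,x0,y0 [ 0.041  -0.0006 -0.0001] res 0.27
w6 tilt -1.4 g,x0,y0 [ 0.0409 -0.0015 -0.0001] res 0.23
[(198, 38), (199, 53), (200, 32)]
0.037 (0.048, 0.015) [322.2 201.9]
0.037 (0.048, 0.004) [322.2 195.6]
0.037 (0.02, 0.015) [322.2 274.1]
0.037 (0.02, 0.045) [322.5 310.9]
0.039 (0.048, 0.015) [322.2 200.7]
0.039 (0.048, 0.004) [322.2 194.6]
0.039 (0.02, 0.015) [322.2 272.1]
0.039 (0.02, 0.045) [322.5 307.9]
```

```bash
cat >> h.py <<'E'
def rel(n,s,i,zs=.004,rows=range(172,222,4)):
    """fit lid and rim in the same picture; lid origin in the fitted tub frame"""
    a=cv2.imread(f'pics/{n}.png');H=cv2.cvtColor(a,cv2.COLOR_BGR2HSV);m=cv2.inRange(H,(0,0,110),(180,60,255))
    y=cv2.inRange(H,(20,110,40),(34,255,255));y[:,:190]=0;y[:,455:]=0
    rp=[];lp=[]
    for r in rows:
        c=np.where(m[r,205:445])[0]+205
        if len(c):rp+=[(float(c[0]),float(r)),(float(c[-1]+1),float(r))]
    for r in range(240,343,4):
        c=np.where(y[r])[0];lp+=[(float(c[0]),float(r)),(float(c[-1]+1),float(r))]
    A=np.linspace(0,2*np.pi,120)
    yw=s['orientation'][2];X=np.array([np.cos(yw),np.sin(yw),0]);Y=np.array([-np.sin(yw),np.cos(yw),0]);Z=np.array([0,0,1.]);P=s['position']+.019*Z
    def ell(o,xl,r):return np.array([proj(i,p) for p in o+r*(np.outer(np.cos(A),xl)+np.outer(np.sin(A),Y))])
    t30=np.pi/6;ax=X*np.cos(t30)+Z*np.sin(t30);az=-X*np.sin(t30)+Z*np.cos(t30)
    def fr(q):
        h=ell(C+q,ax,.045).astype(np.float32).reshape(-1,1,2);return [cv2.pointPolygonTest(h,p,True) for p in rp]+(q*150).tolist()
    r=least_squares(fr,[0,0,0],x_scale=.003,diff_step=1e-3,loss='soft_l1')
    def fl(q):
        t=q[0];xl=X*np.cos(t)+Z*np.sin(t);zl=-X*np.sin(t)+Z*np.cos(t);o=P+q[1]*X+q[2]*Y+q[3]*Z
        h=cv2.convexHull(np.vstack([ell(o+zl*.015,xl,.048),ell(o+zl*zs,xl,.048)]).astype(np.float32));return [cv2.pointPolygonTest(h,p,True) for p in lp]
    l=least_squares(fl,[.45,.015,0,-.033],x_scale=[.1,.005,.005,.005],diff_step=1e-3,loss='soft_l1')
    o=P+l.x[1]*X+l.x[2]*Y+l.x[3]*Z-(C+r.x)
    print(n,'tilt',np.degrees(l.x[0]).round(1),'rim corr',r.x.round(4),'res',np.abs(r.fun[:-3]).mean().round(2),np.abs(l.fun).mean().round(2),'lid in tub: x',(o@ax).round(4),'y',(o@Y).round(4),'z',(o@az).round(4))
E
python3 - <<'E'
from h import *
import copy
s=ctrl.observe();i=ctrl.camera_info('wrist')
def at(p):
    s2=dict(s);s2['position']=np.array(p);j=copy.deepcopy(i);j['extrinsics']=np.array(i['extrinsics'],float);j['extrinsics'][:3,3]+=np.array(p)-s['position'];return s2,j
rel('w20',s,i)
rel('w18',*at([.542,.2333,.1322]))
rel('w14',*at([.5472,.2335,.1239]));rel('w13',*at([.5476,.2336,.1242]))
rel('w12b',*at([.5458,.2333,.1269]))
E
```

```text
w20 tilt 14.9 rim corr [ 0.0042  0.0011 -0.0208] res 0.55 0.56 lid in tub: x -0.0097 y 0.0008 z 0.0257
w18 tilt 17.6 rim corr [ 0.003   0.0009 -0.0121] res 1.62 0.36 lid in tub: x -0.0129 y 0.0012 z 0.0228
w14 tilt 26.1 rim corr [ 0.0042  0.0011 -0.0202] res 0.63 0.41 lid in tub: x -0.004 y 0.0005 z 0.0203
w13 tilt 25.9 rim corr [ 0.0041  0.001  -0.0206] res 0.58 0.37 lid in tub: x -0.0031 y 0.0006 z 0.0206
w12b tilt 28.1 rim corr [ 0.004   0.0011 -0.0188] res 1.09 0.36 lid in tub: x -0.0029 y 0.0004 z 0.0214
```

>>> {"api": "servo_tool", "payload": {"fingers": [0.85,0.85,0.85,0.85,0.85,0.85,0.85], "translation": [[-0.0025,0,-0.0045],[-0.0035,0,-0.006],[0.003,0,-0.0017],[0.0025,0,-0.0013],[0.0015,0,0.0026],[0,0,0],[0,0,0]], "turn": [0,0,0,0,0,0,0], "force": 8}}

```text
time: 28.35
position: [0.5471, 0.2343, 0.1327]
orientation: [-3.142, 0.001, 0.199]
wrist_force: [0.5, -0.4, -1.1]
grip_width: 0.0119
finger_force: 11.4
```

```bash
cat >> h.py <<'E'
def lidpos(n,s=None,i=None,zs=.004):
    """camera-fitted lid pose (bias from the level lid in w6 removed): tilt and origin in the tub frame"""
    import copy
    if s is None:
        s=ctrl.observe();i=ctrl.camera_info('wrist');cv2.imwrite(f'pics/{n}.png',ctrl.camera('wrist'))
    a=cv2.imread(f'pics/{n}.png');H=cv2.cvtColor(a,cv2.COLOR_BGR2HSV);y=cv2.inRange(H,(20,110,40),(34,255,255));y[:,:190]=0;y[:,455:]=0
    lp=[]
    for r in range(240,343,4):
        c=np.where(y[r])[0];lp+=[(float(c[0]),float(r)),(float(c[-1]+1),float(r))]
    A=np.linspace(0,2*np.pi,120);yw=s['orientation'][2];X=np.array([np.cos(yw),np.sin(yw),0]);Y=np.array([-np.sin(yw),np.cos(yw),0]);Z=np.array([0,0,1.]);P=s['position']+.019*Z
    j=copy.deepcopy(i);j['extrinsics']=np.array(i['extrinsics'],float);j['extrinsics'][:3,3]+=.0015*X+.003*Z
    def ell(o,xl,r):return np.array([proj(j,p) for p in o+r*(np.outer(np.cos(A),xl)+np.outer(np.sin(A),Y))])
    def fl(q):
        t=q[0];xl=X*np.cos(t)+Z*np.sin(t);zl=-X*np.sin(t)+Z*np.cos(t);o=P+q[1]*X+q[2]*Y+q[3]*Z
        h=cv2.convexHull(np.vstack([ell(o+zl*.015,xl,.048),ell(o+zl*zs,xl,.048)]).astype(np.float32));return [cv2.pointPolygonTest(h,p,True) for p in lp]
    l=least_squares(fl,[.45,.015,0,-.033],x_scale=[.1,.005,.005,.005],diff_step=1e-3,loss='soft_l1')
    t30=np.pi/6;Xr=np.array([np.cos(RY),np.sin(RY),0]);ax=Xr*np.cos(t30)+Z*np.sin(t30);az=-Xr*np.sin(t30)+Z*np.cos(t30)
    o=P+l.x[1]*X+l.x[2]*Y+l.x[3]*Z-C
    print(n,'tilt',np.degrees(l.x[0]).round(1),'res',np.abs(l.fun).mean().round(2),'lid origin in tub: x',(o@ax).round(4),'y',(o@Y).round(4),'z',(o@az).round(4))
E
python3 - <<'E'
from h import *
import copy
where();lidpos('w21')
s=ctrl.observe();i=ctrl.camera_info('wrist')
def at(p):
    s2=dict(s);s2['position']=np.array(p);j=copy.deepcopy(i);j['extrinsics']=np.array(i['extrinsics'],float);j['extrinsics'][:3,3]+=np.array(p)-s['position'];return s2,j
lidpos('w20',*at([.5473,.2335,.1259]));lidpos('w14',*at([.5472,.2335,.1239]))
E
```

```text
t 28.35 p [0.5471 0.2343 0.1327] o [-3.142e+00  1.000e-03  1.990e-01] F [ 0.5 -0.4 -1.1] w 0.0119 ff 11.4 q [0.21 0.55 1.33 0.   1.26 1.58]
pivot: axis h 0.0202 slope x 0.0052 y 0.0013 F axis -1.1 F slope -0.2
w21 tilt 11.3 res 0.39 lid origin in tub: x -0.0108 y 0.0014 z 0.013
w20 tilt 14.3 res 0.57 lid origin in tub: x -0.0136 y 0.0011 z 0.0075
w14 tilt 25.8 res 0.44 lid origin in tub: x -0.0076 y 0.0008 z 0.0025
```

>>> {"api": "servo_tool", "payload": {"fingers": [0.85,0.85,0.85,0.85], "translation": [[0.0045,0.0006,-0.0025],[0.0045,0,-0.0025],[0.001,0,0.0015],[0,0,0]], "turn": [0,0,0,0]}}

```text
time: 28.8
position: [0.5566, 0.2356, 0.1366]
orientation: [3.142, 0.002, 0.199]
wrist_force: [-4.2, -1.4, 1.3]
grip_width: 0.0123
finger_force: 12.0
```

```bash
python3 -c "
from h import *
where();lidpos('w22')"
```

```text
t 28.8 p [0.5566 0.2356 0.1366] o [3.142e+00 2.000e-03 1.990e-01] F [-4.2 -1.4  1.3] w 0.0123 ff 12.0 q [ 0.2   0.56  1.3  -0.    1.29  1.58]
pivot: axis h 0.0187 slope x 0.0154 y 0.0006 F axis 3.3 F slope -3.2
w22 tilt 15.4 res 0.36 lid origin in tub: x 0.0006 y 0.0008 z 0.011
```

>>> {"api": "servo_tool", "payload": {"fingers": [0.45,0.45,0.45,0.45,0.45], "translation": [[0,0,0],[0,0,0],[0,0,0],[0,0,0],[0,0,0]], "turn": [0,0,0,0,0]}}

```text
time: 29.35
position: [0.5572, 0.2357, 0.1367]
orientation: [3.142, -0.0, 0.199]
wrist_force: [-1.2, -0.7, 0.7]
grip_width: 0.0241
finger_force: 0.0
```

```bash
python3 -c "
from h import *
where();lidpos('w23');shp('w23')"
```

```text
t 29.35 p [0.5572 0.2357 0.1367] o [ 3.142 -0.     0.199] F [-1.2 -0.7  0.7] w 0.0241 ff 0.0 q [ 0.2   0.56  1.3  -0.    1.28  1.58]
pivot: axis h 0.0186 slope x 0.016 y 0.0006 F axis 1.3 F slope -0.8
w23 tilt 24.0 res 0.48 lid origin in tub: x -0.0048 y 0.0021 z 0.0029
w23 [(230, 251, 389), (238, 237, 401), (246, 229, 410), (254, 221, 416), (262, 216, 421), (270, 212, 424), (278, 210, 426), (286, 208, 429), (294, 206, 431), (302, 205, 432), (310, 204, 432), (318, 206, 429), (326, 210, 426), (334, 214, 420), (342, 222, 413)]
```

>>> {"api": "servo_tool", "payload": {"fingers": [0.45,0.45,0.45,0.45,0.85,0.85,0.85,0.85], "translation": [[-0.008,0,0.0045],[-0.0085,-0.001,0.005],[0.0023,0,0.004],[0,0,0],[0,0,0],[0,0,0],[0,0,0],[0,0,0]], "turn": [0,0,0,0,0,0,0,0], "force": 5}}

```text
time: 30.2
position: [0.5434, 0.2339, 0.1234]
orientation: [-3.141, -0.001, 0.199]
wrist_force: [-1.5, 1.3, 3.1]
grip_width: 0.0119
finger_force: 6.7
```

```bash
python3 -c "
from h import *
where();lidpos('w24')"
```

```text
t 30.2 p [0.5434 0.2339 0.1234] o [-3.141e+00 -1.000e-03  1.990e-01] F [-1.5  1.3  3.1] w 0.0119 ff 6.7 q [0.21 0.55 1.35 0.   1.23 1.58]
pivot: axis h 0.014 slope x -0.0027 y 0.0017 F axis 3.3 F slope 0.5
w24 tilt 27.0 res 0.5 lid origin in tub: x -0.0039 y 0.0022 z 0.0033
```

>>> {"api": "servo_tool", "payload": {"fingers": [0.85,0.85,0.85,0.85,0.85,0.85], "translation": [[0.0009,0.0007,-0.0005],[0.0009,0.0007,-0.0005],[0.0009,0,-0.0005],[0.0009,0,-0.0005],[0,0,0],[0,0,0]], "turn": [0,0,0,0,0,0]}}

```text
time: 30.85
position: [0.547, 0.2331, 0.1252]
orientation: [3.141, -0.0, 0.199]
wrist_force: [-1.8, -0.5, 0.6]
grip_width: 0.0117
finger_force: 6.5
```

```bash
python3 -c "
from h import *
where();lidpos('w25')"
```

```text
t 30.85 p [0.547  0.2331 0.1252] o [ 3.141 -0.     0.199] F [-1.8 -0.5  0.6] w 0.0117 ff 6.5 q [ 0.2   0.56  1.34 -0.    1.24  1.58]
pivot: axis h 0.0138 slope x 0.0011 y 0.0001 F axis 1.5 F slope -1.3
w25 tilt 27.5 res 0.42 lid origin in tub: x 0.0001 y 0.0003 z 0.0032
```

>>> {"api": "servo_tool", "payload": {"fingers": [0.85,0.85,0.85,0.85], "translation": [[0.0005,0,0.0009],[0.0005,0,0.0009],[0,0,0],[0,0,0]], "turn": [0,0,0,0], "force": 12}}

```text
time: 31.3
position: [0.5472, 0.2332, 0.1234]
orientation: [3.141, 0.002, 0.199]
wrist_force: [-6.5, -1.9, 3.7]
grip_width: 0.0115
finger_force: 15.5
```

```bash
python3 -c "
from h import *
where();lidpos('w26')"
```

```text
t 31.3 p [0.5472 0.2332 0.1234] o [3.141e+00 2.000e-03 1.990e-01] F [-6.5 -1.9  3.7] w 0.0115 ff 15.5 q [ 0.2   0.56  1.34 -0.    1.24  1.58]
pivot: axis h 0.0122 slope x 0.0004 y 0.0002 F axis 6.6 F slope -4.0
w26 tilt 29.8 res 0.42 lid origin in tub: x 0.0001 y 0.0005 z 0.0018
```

>>> {"api": "servo_tool", "payload": {"fingers": [0.85,0.85,0.85,0.85], "translation": [[0.0009,0,-0.0005],[0.0009,0,-0.0005],[0.0009,0,-0.0005],[0,0,0]], "turn": [0,0,0,0]}}

```text
time: 31.75
position: [0.549, 0.2336, 0.1245]
orientation: [3.141, 0.004, 0.199]
wrist_force: [-8.7, -3.2, 2.8]
grip_width: 0.0122
finger_force: 15.6
```

```bash
python3 -c "
from h import *
where();lidpos('w27')"
```

```text
t 31.75 p [0.549  0.2336 0.1245] o [3.141 0.004 0.199] F [-8.7 -3.2  2.8] w 0.0122 ff 15.6 q [ 0.2   0.56  1.33 -0.    1.25  1.58]
pivot: axis h 0.0122 slope x 0.0026 y 0.0002 F axis 7.0 F slope -6.6
w27 tilt 29.5 res 0.45 lid origin in tub: x 0.0022 y 0.0006 z 0.0018
```

>>> {"api": "servo_tool", "payload": {"fingers": [0.85,0.85,0.85,0.85,0.85], "translation": [[-0.0014,0,0.0008],[-0.0013,0,0.0008],[0.0007,0,0.0013],[0.0007,0,0.0013],[0,0,0]], "turn": [0,0,0,0,0], "force": 30}}

```text
time: 32.3
position: [0.5485, 0.2335, 0.1233]
orientation: [3.141, -0.0, 0.199]
wrist_force: [-14.1, -5.2, 23.6]
grip_width: 0.0116
finger_force: 35.3
```

```bash
python3 -c "
from h import *
where();lidpos('w28')"
```

```text
t 32.3 p [0.5485 0.2335 0.1233] o [ 3.141 -0.     0.199] F [-14.1  -5.2  23.6] w 0.0116 ff 35.3 q [ 0.2   0.56  1.34 -0.    1.24  1.58]
pivot: axis h 0.0114 slope x 0.0016 y 0.0002 F axis 27.9 F slope -1.1
w28 tilt 31.0 res 0.57 lid origin in tub: x 0.0017 y 0.0007 z 0.0013
```

>>> {"api": "servo_tool", "payload": {"fingers": [0.85,0.85,0.85,0.85,0.85], "translation": [[-0.0014,0,-0.0003],[-0.0013,0,0.0008],[-0.0013,0,0.0008],[0,0,0],[0,0,0]], "turn": [0,0,0,0,0], "force": 20}}

```text
time: 32.85
position: [0.5473, 0.2332, 0.1226]
orientation: [-3.142, -0.008, 0.199]
wrist_force: [-2.1, -1.4, 19.3]
grip_width: 0.0115
finger_force: 25.5
```

```bash
python3 -c "
from h import *
where();lidpos('w29')"
```

```text
t 32.85 p [0.5473 0.2332 0.1226] o [-3.142 -0.008  0.199] F [-2.1 -1.4 19.3] w 0.0115 ff 25.5 q [ 0.2   0.56  1.35 -0.    1.23  1.58]
pivot: axis h 0.0114 slope x 0.0001 y 0.0002 F axis 17.9 F slope 7.7
w29 tilt 30.8 res 0.58 lid origin in tub: x 0.0002 y 0.0007 z 0.0013
```

>>> {"api": "servo_tool", "payload": {"fingers": [0.85,0.85,0.85,0.85,0.85], "translation": [[-0.001,0,0.0005],[-0.001,0,0.0005],[-0.001,0,0.0005],[0,0,0],[0,0,0]], "turn": [0,0,0,0,0]}}

```text
time: 33.4
position: [0.5457, 0.2328, 0.1216]
orientation: [-3.142, -0.011, 0.198]
wrist_force: [2.0, -1.0, 19.5]
grip_width: 0.0117
finger_force: 25.3
```

```bash
python3 -c "
from h import *
where();lidpos('w30')"
```

```text
t 33.4 p [0.5457 0.2328 0.1216] o [-3.142 -0.011  0.198] F [ 2.  -1.  19.5] w 0.0117 ff 25.3 q [0.2  0.55 1.36 0.   1.22 1.58]
pivot: axis h 0.0114 slope x -0.0019 y 0.0001 F axis 16.0 F slope 11.3
w30 tilt 30.8 res 0.66 lid origin in tub: x -0.0017 y 0.0006 z 0.0013
```

>>> {"api": "servo_tool", "payload": {"fingers": [0.85,0.85,0.85,0.85,0.85], "translation": [[-0.001,0,-0.0005],[-0.0012,0,0.0002],[-0.001,0,0.0005],[-0.001,0,0.0005],[0,0,0]], "turn": [0,0,0,0,0]}}

```text
time: 33.95
position: [0.5419, 0.232, 0.1197]
orientation: [-3.141, -0.011, 0.198]
wrist_force: [6.9, 1.5, 9.7]
grip_width: 0.012
finger_force: 25.0
```

```bash
python3 -c "
from h import *
where();lidpos('w31')"
```

```text
t 33.95 p [0.5419 0.232  0.1197] o [-3.141 -0.011  0.198] F [6.9 1.5 9.7] w 0.012 ff 25.0 q [0.2  0.55 1.37 0.   1.21 1.58]
pivot: axis h 0.0117 slope x -0.0062 y 0.0 F axis 4.9 F slope 11.0
w31 tilt 30.5 res 0.51 lid origin in tub: x -0.0061 y 0.0003 z 0.0013
```

>>> {"api": "servo_tool", "payload": {"fingers": [0.85,0.85,0.85,0.85,0.85,0.85,0.85,0.85,0.85,0.85], "translation": [[-0.008,0,-0.014],[-0.012,0,-0.025],[-0.01,0.01,-0.03],[-0.01,0.03,0],[-0.011,0.045,0],[-0.011,0.047,0],[-0.011,0.047,0],[-0.011,0.047,0],[-0.011,0.047,0],[-0.011,0.047,0]], "turn": [0,0,0,0,0,0,0,0,0,0], "force": 15}}

```text
time: 35.0
position: [0.4972, -0.1053, 0.1862]
orientation: [3.141, -0.0, 0.199]
wrist_force: [0.8, 0.7, 0.0]
grip_width: 0.0119
finger_force: 18.2
```

>>> {"api": "servo_tool", "payload": {"fingers": [0.85,0.85,0.85,0.85], "translation": [[-0.007,0.045,0],[-0.004,0.035,0.03],[0,0.007,0.03],[0,0,0]], "turn": [0,0,0,0]}}

```text
time: 35.4
position: [0.5024, -0.1912, 0.1229]
orientation: [-3.137, 0.005, 0.196]
wrist_force: [-0.7, 0.4, -0.4]
grip_width: 0.012
finger_force: 18.2
```

```bash
python3 -c "
from h import *
st();go([.507,-.19,.029],.198)"
```

```text
t 35.4 p [ 0.5024 -0.1912  0.1229] o [-3.137  0.005  0.196] F [-0.7  0.4 -0.4] w 0.012 ff 18.2 q [-0.58  0.48  1.51 -0.    1.17  0.79]
turn -0.002 shift-before-turn [ 0.0048 -0.0002  0.0939] shift-after-turn [ 0.0048 -0.0002  0.0939]
```

>>> {"api": "servo_tool", "payload": {"fingers": [0.85,0.85,0.85,0.85,0.85,0.85,0.85,0.3,0.3,0.3], "translation": [[0.0048,0,0.025],[0,0,0.035],[0,0,0.018],[0,0,0.005],[0,0,0.005],[0,0,0.005],[0,0,0.002],[0,0,0],[0,0,0],[0,0,0]], "turn": [0,0,0,0,0,0,0,0,0,0], "force": 8}}

```text
time: 36.4
position: [0.5087, -0.1898, 0.0318]
orientation: [3.141, -0.0, 0.199]
wrist_force: [0.3, 0.1, 0.0]
grip_width: 0.0309
finger_force: 0.0
```

>>> {"api": "servo_tool", "payload": {"fingers": [0.3,0.3,0.3,0.3,0.3,0.3,0.3], "translation": [[0,0,-0.025],[0,0,-0.04],[0.01,-0.03,-0.02],[0.014,-0.04,0],[0.012,-0.035,0],[0.005,-0.011,0],[0,0,0]], "turn": [0,0,0,0,0,0,0]}}

```text
time: 37.1
position: [0.526, -0.0669, 0.1163]
orientation: [3.141, 0.0, 0.201]
wrist_force: [-0.1, -0.5, -0.2]
grip_width: 0.0305
finger_force: 0.0
```

```bash
python3 - <<'E'
from h import *
s=st();b=ctrl.camera('top');I=ctrl.camera_info('top');i=ctrl.camera_info('wrist');a=ctrl.camera('wrist');cv2.imwrite('pics/w32.png',a)
for c,q,_ in yellow(b):print('top',c.round(1),q,atz(I,*c,.025).round(3))
for c,q,m in yellow(a,3000):
    print('wrist',c.round(0),q,atz(i,*c,.022).round(4))
# fin of the lid under the tool: edge columns along some rows
g=a[:,:,2].astype(int)
for r in range(190,300,15):print(r,[(c,int(g[r,c+1]-g[r,c-1])) for c in range(250,400) if abs(g[r,c+1]-g[r,c-1])>30])
go([.524,-.069,.026],.198)
E
```

```text
t 37.1 p [ 0.526  -0.0669  0.1163] o [3.141 0.    0.201] F [-0.1 -0.5 -0.2] w 0.0305 ff 0.0 q [-0.35  0.47  1.54 -0.    1.13  1.02]
top [385.  212.6] [370 194  28  34 589] [ 0.519 -0.197  0.025]
top [422.6 216.5] [406 200  34  34 906] [ 0.507 -0.301  0.025]
top [344.3 219.9] [335 216  19  10 118] [ 0.5   -0.083  0.025]
wrist [323. 242.] [  245   167   157   150 18467] [ 0.5288 -0.0683  0.022 ]
wrist [505. 274.] [  427   202   159   145 17875] [ 0.5309 -0.1823  0.022 ]
wrist [616. 335.] [ 583  270   57  129 5196] [ 0.5039 -0.2673  0.022 ]
190 [(265, 57), (266, 76), (267, 68), (268, 44), (378, -50), (379, -69), (380, -72), (381, -54)]
205 [(253, 34), (254, 77), (255, 91), (256, 63), (390, -45), (391, -76), (392, -90), (393, -65)]
220 [(314, -35), (315, -39), (333, 31), (334, 31), (372, -35), (397, -31), (398, -74), (399, -81)]
235 [(332, -41), (333, -46)]
250 [(332, -42), (333, -40), (397, 37), (398, 44)]
265 [(331, -35), (332, -47), (333, -34), (397, -33), (398, -54), (399, -54)]
280 [(253, 41), (254, 79), (255, 87), (256, 61), (331, -38), (332, -42), (390, -33), (391, -55), (392, -56)]
295 [(265, 45), (266, 72), (267, 77), (268, 56), (334, 32), (378, -52), (379, -85), (380, -86), (381, -53)]
turn 0.001 shift-before-turn [-0.0019 -0.0002  0.0902] shift-after-turn [-0.0019 -0.0002  0.0902]
```

>>> {"api": "servo_tool", "payload": {"fingers": [0.3,0.3,0.3,0.3,0.85,0.85,0.85,0.85], "translation": [[-0.001,0,0.02],[0,0,0.035],[0,0,0.03],[0,0,0.0055],[0,0,0],[0,0,0],[0,0,0],[0,0,0]], "turn": [0,0,0,0,0,0,0,0], "force": 12}}

```text
time: 38.0
position: [0.5257, -0.0687, 0.0271]
orientation: [3.14, -0.002, 0.199]
wrist_force: [-0.8, -2.3, 5.6]
grip_width: 0.0121
finger_force: 12.0
```

>>> {"api": "servo_tool", "payload": {"fingers": [0.85,0.85,0.85,0.85,0.85,0.85,0.85,0.85,0.85,0.85], "translation": [[0,0,-0.02],[0,0,-0.045],[0,0,-0.045],[0,0,-0.045],[0,0,-0.013],[0,0,0],[0,0,0],[0,0,0],[0,0,0],[0,0,0]], "turn": [0,-0.149,-0.149,-0.149,-0.149,-0.149,-0.149,-0.149,-0.149,-0.149]}}

```text
time: 39.0
position: [0.5247, -0.0679, 0.1942]
orientation: [3.141, -0.0, 1.546]
wrist_force: [0.5, 0.5, -1.0]
grip_width: 0.0119
finger_force: 12.0
```

```bash
python3 -c "
from h import *
st();go([.6988,.1172,.195],1.775)"
```

```text
t 39.0 p [ 0.5247 -0.0679  0.1942] o [ 3.141 -0.     1.546] F [ 0.5  0.5 -1. ] w 0.0119 ff 12.0 q [-0.35  0.38  1.43  0.    1.33 -0.33]
turn -0.229 shift-before-turn [ 0.1893  0.1695 -0.0008] shift-after-turn [ 0.1459  0.208  -0.0008]
```

>>> {"api": "servo_tool", "payload": {"fingers": [0.85,0.85,0.85,0.85,0.85,0.85,0.85,0.85,0.85,0.85], "translation": [[0,0,0],[0,0,0],[0.021,0.03,0],[0.028,0.04,0],[0.028,0.04,0],[0.028,0.04,0],[0.026,0.037,0],[0.015,0.021,0],[0,0,0],[0,0,0]], "turn": [-0.12,-0.109,0,0,0,0,0,0,0,0]}}

```text
time: 40.0
position: [0.6998, 0.1162, 0.1935]
orientation: [-3.141, 0.0, 1.77]
wrist_force: [-0.2, -0.3, -0.7]
grip_width: 0.0119
finger_force: 12.0
```

```bash
python3 -c "
from h import *
st();go([.6988,.1172,.134],1.775)"
```

```text
t 40.0 p [0.6998 0.1162 0.1935] o [-3.141  0.     1.77 ] F [-0.2 -0.3 -0.7] w 0.0119 ff 12.0 q [-0.    0.7   0.85 -0.    1.59 -0.2 ]
turn -0.005 shift-before-turn [ 0.0012 -0.0008  0.0595] shift-after-turn [ 0.0012 -0.0008  0.0595]
```

>>> {"api": "servo_tool", "payload": {"fingers": [0.85,0.85,0.85,0.85,0.85,0.85,0.85,0.85,0.85,0.85], "translation": [[0.001,0,0.017],[0,0,0.017],[0,0,0.005],[0,0,0.004],[0,0,0.004],[0,0,0.004],[0,0,0.004],[0,0,0.003],[0,0,0.002],[0,0,0]], "turn": [0,0,0,0,0,0,0,0,0,0]}}

```text
time: 41.0
position: [0.6999, 0.1173, 0.1333]
orientation: [-3.141, -0.0, 1.769]
wrist_force: [1.1, -0.5, -0.5]
grip_width: 0.0119
finger_force: 12.0
```

>>> {"api": "servo_tool", "payload": {"fingers": [0.85,0.85,0.85,0.85,0.85,0.85,0.85,0.85,0.85,0.85], "translation": [[0,0,0],[0,0,-0.02],[0,0,-0.03],[0,0,-0.023],[0,0,0],[0,0,0],[0,0,0],[0,0,0],[0,0,0],[0,0,0]], "turn": [0,0,0,0.14,0.14,0.14,0.14,0.14,0.14,0.14], "force": 25}}

```text
time: 42.0
position: [0.6996, 0.1173, 0.2062]
orientation: [-3.14, 0.001, 0.783]
wrist_force: [-0.1, -0.6, -0.8]
grip_width: 0.0118
finger_force: 25.0
```

>>> {"api": "servo_tool", "payload": {"fingers": [0.85,0.85,0.85,0.85,0.85,0.85,0.85,0.85,0.85,0.85], "translation": [[0,0,0],[0,0,0],[0,0,0],[0,0,0],[-0.022,-0.021,0],[-0.034,-0.032,0],[-0.034,-0.032,0.003],[-0.034,-0.032,0.004],[-0.027,-0.0275,0.004],[0,0,0]], "turn": [0.148,0.148,0.148,0.142,0,0,0,0,0,0]}}

```text
time: 43.0
position: [0.5189, 0.2306, 0.1957]
orientation: [-3.141, 0.003, 0.207]
wrist_force: [0.6, -1.2, -0.8]
grip_width: 0.0117
finger_force: 25.0
```

>>> {"api": "servo_tool", "payload": {"fingers": [0.85,0.85,0.85,0.85], "translation": [[0.005,0,0.012],[0.007,0,0.016],[0.0045,0,0.01],[0,0,0]], "turn": [0,0,0,0]}}

```text
time: 43.4
position: [0.5396, 0.2306, 0.1548]
orientation: [3.142, 0.004, 0.201]
wrist_force: [-0.3, -0.7, -0.6]
grip_width: 0.0117
finger_force: 25.0
```

```bash
python3 -c "
from h import *
where();lidpos('w33')"
```

```text
t 43.4 p [0.5396 0.2306 0.1548] o [3.142 0.004 0.201] F [-0.3 -0.7 -0.6] w 0.0117 ff 25.0 q [ 0.2   0.52  1.32 -0.    1.31  1.57]
pivot: axis h 0.0434 slope x 0.0092 y -0.0009 F axis -0.3 F slope -0.6
w33 tilt 31.8 res 0.41 lid origin in tub: x 0.0053 y -0.0005 z 0.0309
```

>>> {"api": "servo_tool", "payload": {"fingers": [0.85,0.85,0.85,0.85,0.85,0.85], "translation": [[0,-0.001,0.006],[0.002,0,0.007],[0.003,0,0.006],[0.003,0,0.0055],[0,0,0],[0,0,0]], "turn": [0.003,0,0,0,0,0], "force": 15}}

```text
time: 44.05
position: [0.5468, 0.234, 0.1331]
orientation: [3.142, 0.0, 0.2]
wrist_force: [0.7, 0.1, -0.0]
grip_width: 0.012
finger_force: 15.0
```

```bash
python3 -c "
from h import *
where();lidpos('w34')"
```

```text
t 44.05 p [0.5468 0.234  0.1331] o [3.142 0.    0.2  ] F [ 0.7  0.1 -0. ] w 0.012 ff 15.0 q [ 0.21  0.55  1.33 -0.    1.26  1.58]
pivot: axis h 0.0207 slope x 0.0051 y 0.001 F axis -0.4 F slope 0.6
w34 tilt 32.6 res 0.34 lid origin in tub: x 0.0016 y 0.0012 z 0.0085
```

>>> {"api": "servo_tool", "payload": {"fingers": [0.85,0.85,0.85,0.85,0.85,0.85], "translation": [[0,0.0007,0.0024],[0.001,0,0.0017],[0.001,0,0.0017],[0.001,0,0.0017],[0.0005,0,0.0009],[0,0,0]], "turn": [0,0,0,0,0,0], "force": 10}}

```text
time: 44.7
position: [0.5506, 0.234, 0.125]
orientation: [-3.142, -0.001, 0.2]
wrist_force: [0.2, 0.6, 2.6]
grip_width: 0.0119
finger_force: 10.0
```

```bash
python3 -c "
from h import *
where();lidpos('w35')"
```

```text
t 44.7 p [0.5506 0.234  0.125 ] o [-3.142e+00 -1.000e-03  2.000e-01] F [0.2 0.6 2.6] w 0.0119 ff 10.0 q [0.2  0.56 1.33 0.   1.25 1.58]
pivot: axis h 0.0118 slope x 0.0043 y 0.0003 F axis 2.1 F slope 1.5
w35 tilt 31.2 res 0.33 lid origin in tub: x 0.0002 y 0.0005 z -0.0001
```

>>> {"api": "servo_tool", "payload": {"fingers": [0.85,0.85,0.85,0.85,0.85], "translation": [[0,0,0],[0.0005,0,0.0009],[0.001,0,0.0017],[0.0005,0,0.0009],[0,0,0]], "turn": [0,0,0,0,0], "force": 40}}

```text
time: 45.25
position: [0.5529, 0.2345, 0.1217]
orientation: [-3.142, -0.002, 0.2]
wrist_force: [3.7, 1.2, 1.1]
grip_width: 0.0117
finger_force: 40.0
```

```bash
python3 -c "
from h import *
where();lidpos('w36')"
```

```text
t 45.25 p [0.5529 0.2345 0.1217] o [-3.142e+00 -2.000e-03  2.000e-01] F [3.7 1.2 1.1] w 0.0117 ff 40.0 q [0.2  0.57 1.33 0.   1.24 1.58]
pivot: axis h 0.0078 slope x 0.0046 y 0.0003 F axis -1.0 F slope 3.9
w36 tilt 32.0 res 0.42 lid origin in tub: x 0.0009 y 0.0005 z -0.004
```

>>> {"api": "servo_tool", "payload": {"fingers": [0.85,0.85,0.85,0.85,0.85], "translation": [[0.0005,0,0.0015],[0.001,0,0.0017],[0.001,0,0.0017],[0.0005,0,0.0009],[0,0,0]], "turn": [0,0,0,0,0]}}

```text
time: 45.8
position: [0.5548, 0.2348, 0.1158]
orientation: [3.141, 0.001, 0.2]
wrist_force: [-1.0, -1.4, 8.0]
grip_width: 0.0119
finger_force: 40.0
```

```bash
python3 -c "
from h import *
where();lidpos('w37')"
```

```text
t 45.8 p [0.5548 0.2348 0.1158] o [3.141e+00 1.000e-03 2.000e-01] F [-1.  -1.4  8. ] w 0.0119 ff 40.0 q [ 0.2   0.58  1.33 -0.    1.23  1.58]
pivot: axis h 0.0017 slope x 0.0034 y 0.0002 F axis 7.6 F slope 3.0
w37 tilt 31.1 res 0.42 lid origin in tub: x -0.0009 y 0.0005 z -0.0098
```

>>> {"api": "servo_tool", "payload": {"fingers": [0.85,0.85,0.85,0.85,0.85], "translation": [[0.0007,0,0.0013],[0.0007,0,0.0013],[0.0005,0,0.0009],[0,0,0],[0,0,0]], "turn": [0,0,0,0,0]}}

```text
time: 46.35
position: [0.5557, 0.2348, 0.1151]
orientation: [3.141, 0.001, 0.2]
wrist_force: [-13.6, -5.7, 30.2]
grip_width: 0.0112
finger_force: 40.0
```

```bash
python3 -c "
from h import *
where();lidpos('w38')"
```

```text
t 46.35 p [0.5557 0.2348 0.1151] o [3.141e+00 1.000e-03 2.000e-01] F [-13.6  -5.7  30.2] w 0.0112 ff 40.0 q [ 0.2   0.58  1.33 -0.    1.23  1.57]
pivot: axis h 0.0006 slope x 0.0038 y 0.0001 F axis 33.4 F slope 2.6
w38 tilt 30.0 res 0.6 lid origin in tub: x -0.0011 y 0.0006 z -0.0107
```

>>> {"api": "servo_tool", "payload": {"fingers": [0.85,0.85,0.4,0.4,0.4,0.4], "translation": [[-0.0007,0,-0.0012],[0,0,0],[0,0,0],[0,0,0],[0,0,0],[0,0,0]], "turn": [0,0,0,0,0,0]}}

```text
time: 47.0
position: [0.5557, 0.234, 0.1136]
orientation: [3.14, 0.002, 0.2]
wrist_force: [-4.4, -7.8, 10.0]
grip_width: 0.0264
finger_force: 5.8
```

```bash
python3 -c "
from h import *
where();lidpos('w39')"
```

```text
t 47.0 p [0.5557 0.234  0.1136] o [3.14e+00 2.00e-03 2.00e-01] F [-4.4 -7.8 10. ] w 0.0264 ff 5.8 q [ 0.2   0.58  1.33 -0.    1.23  1.58]
pivot: axis h -0.0005 slope x 0.0029 y -0.0007 F axis 11.6 F slope -0.1
w39 tilt 30.7 res 0.99 lid origin in tub: x -0.0009 y 0.0005 z -0.0106
```

>>> {"api": "servo_tool", "payload": {"fingers": [0.4,0.4,0.4,0.4,0.4,0.4], "translation": [[0,0,-0.01],[0,0,-0.03],[0,0,-0.04],[-0.01,0,-0.03],[-0.01,0,-0.02],[0,0,0]], "turn": [0,0,0,0,0,0]}}

```text
time: 47.65
position: [0.5366, 0.2316, 0.2459]
orientation: [-3.141, -0.004, 0.2]
wrist_force: [-0.2, 0.3, -0.4]
grip_width: 0.0267
finger_force: 0.0
```

```bash
python3 - <<'E'
from h import *
st();i=ctrl.camera_info('wrist');a=ctrl.camera('wrist');cv2.imwrite('pics/w40.png',a)
for c,q,m in yellow(a,1500):print('wrist',c.round(0),q,'proj disc centre home',proj(i,C+.003*np.array([-.49,-.1,.866])).round(0))
b=ctrl.camera('top');I=ctrl.camera_info('top');cv2.imwrite('pics/t9.png',b)
for c,q,_ in yellow(b):print('top',c.round(1),q,atz(I,*c,.025).round(3))
h=cv2.cvtColor(b,cv2.COLOR_BGR2HSV);m=cv2.inRange(h,(105,140,40),(125,255,255));n,l,s,ce=cv2.connectedComponentsWithStats(m);k=1+np.argmax(s[1:,4]);print('tray',s[k],atz(I,s[k][0]+s[k][2]/2,s[k][1]+s[k][3]/2,.015).round(3))
for r in (200,213,225,235,240):print(r,''.join('Y' if 20<=x[0]<=34 and x[1]>110 else 'b' if 105<=x[0]<=125 and x[1]>140 else '.' for x in h[r,312:450]))
E
```

```text
t 47.65 p [0.5366 0.2316 0.2459] o [-3.141 -0.004  0.2  ] F [-0.2  0.3 -0.4] w 0.0267 ff 0.0 q [0.2  0.44 1.19 0.   1.51 1.58]
wrist [323. 183.] [  252   120   143   125 13241] proj disc centre home [323. 189.]
top [231.8 188.2] [228 181   9  15 107] [0.593 0.229 0.025]
top [380.6 210.4] [364 194  34  34 906] [ 0.525 -0.185  0.025]
top [234.5 205.4] [230 201  11  10  80] [0.545 0.222 0.025]
top [422.7 216.5] [406 200  34  34 903] [ 0.507 -0.302  0.025]
tray [ 317  188  131   53 4357] [ 0.515 -0.191  0.015]
200 ......bbbbbbbbbbbbbbbbbbbbbbbbbbbbbbbbbbbbbbbbbbbbbbbb..YYYYYYYYYYYYYYYYYYYYYYYYYYY.bbbbbbbbbbbbbbbbbbbb....YYYYYYY...bbbbbbbbbbbbbbbbbb..
213 ......bbbbbbbbbbbbbbbbbbbbbbbbbbbbbbbbbbbbbbbbbbbbb.YYYYYYYYYYYYYYYYYYYYYYYYYYYYYYYYYY.bbbbbb..YYYYYYYYYYYYYYYYYYYYYYYYYYYYYYYYY.bbbbbbb..
225 .....bbbbbbbbbbbbbbbbbbbbbbbbbbbbbbbbbbbbbbbbbbbbbbbbbbbbbb..YYYYYYYYYYYYYYYYY..bbbbbbbbbbbbbbb..YYYYYYYYYYYYYYYYYYYYYYYYYYYYY..bbbbbbbb..
235 .....bbbbbbbbbbbbbbbbbbbbbbbbbbbbbbbbbbbbbbbbbbbbbbbbbbbbbbbbbbbbbbbbbbbbbbbbbbbbbbbbbbbbbbbbbbbbbbbbbbbbbbbbbbbbbbbbbbbbbbbbbbbbbbbbbbb..
240 ...........................................................................................................................bbbbb....bbbb..
```

```bash
sed 's/range(240,343,4)/range(152,236,4)/' h.py > h2.py; python3 - <<'E'
from h2 import *
s=st();i=ctrl.camera_info('wrist');lidpos('w40',s,i,.004);lidpos('w40',s,i,.012)
a=cv2.imread('pics/w40.png');y=cv2.inRange(cv2.cvtColor(a,cv2.COLOR_BGR2HSV),(20,110,40),(34,255,255))
print([(r,np.where(y[r,190:455])[0][[0,-1]]+190) for r in range(120,246,12) if y[r,190:455].any()])
E
```

```text
t 47.75 p [0.5365 0.2313 0.2424] o [-3.141e+00  1.000e-03  2.000e-01] F [ 0.2 -0.  -0.5] w 0.0264 ff 0.0 q [0.2  0.44 1.19 0.   1.51 1.58]
w40 tilt -56.2 res 0.77 lid origin in tub: x -0.0078 y -0.0001 z -0.0062
w40 tilt -48.2 res 0.65 lid origin in tub: x -0.0087 y -0.0001 z -0.0063
[(120, array([355, 356])), (132, array([265, 380])), (144, array([264, 382])), (156, array([258, 387])), (168, array([254, 391])), (180, array([252, 394])), (192, array([252, 394])), (204, array([255, 390])), (216, array([262, 381])), (228, array([276, 367])), (240, array([307, 332]))]
```

```bash
python3 - <<'E'
from h import *
s=ctrl.observe();i=ctrl.camera_info('wrist');a=ctrl.camera('wrist');cv2.imwrite('pics/w41.png',a)
y=cv2.inRange(cv2.cvtColor(a,cv2.COLOR_BGR2HSV),(20,110,40),(34,255,255));y[:,:190]=0;y[:,455:]=0
L=[(r,)+tuple(np.where(y[r])[0][[0,-1]]+[0,1]) for r in range(120,250) if y[r].any()];print('obs bottom',max(r for r,_,_ in L),'width',max(c-b for r,b,c in L),[(r,int(b),int(c)) for r,b,c in L if r%20==0])
yw=RY;X=np.array([np.cos(yw),np.sin(yw),0]);Y=np.array([-np.sin(yw),np.cos(yw),0]);Z=np.array([0,0,1.]);A=np.linspace(0,2*np.pi,200)
i['extrinsics']=np.array(i['extrinsics'],float);i['extrinsics'][:3,3]+=.0015*X+.003*Z
for z in(-.012,-.008,-.002,0):
  for tilt in(27,30,33):
    t=np.radians(tilt);xl=X*np.cos(t)+Z*np.sin(t);zl=-X*np.sin(t)+Z*np.cos(t);n30=-X*.5+Z*.866
    o=C+n30*(z+.0)+zl*.015
    uv=np.array([proj(i,o+.048*(np.cos(q)*xl+np.sin(q)*Y)) for q in A]);print(z,tilt,'bottom',uv[:,1].max().round(1),'width',np.ptp(uv[:,0]).round(1),'row of widest',uv[uv[:,0].argmax(),1].round(1))
E
```

```text
obs bottom 245 width 146 [(120, 349, 379), (140, 263, 383), (160, 255, 390), (180, 251, 396), (200, 252, 393), (220, 265, 379), (240, 305, 333)]
-0.012 27 bottom 240.2 width 144.8 row of widest 182.8
-0.012 30 bottom 238.5 width 144.6 row of widest 184.0
-0.012 33 bottom 236.6 width 144.4 row of widest 183.6
-0.008 27 bottom 244.2 width 146.2 row of widest 186.8
-0.008 30 bottom 242.4 width 146.0 row of widest 188.1
-0.008 33 bottom 240.6 width 145.8 row of widest 187.6
-0.002 27 bottom 250.3 width 148.4 row of widest 193.0
-0.002 30 bottom 248.5 width 148.2 row of widest 192.5
-0.002 33 bottom 246.6 width 147.9 row of widest 193.8
0 27 bottom 252.4 width 149.1 row of widest 195.1
0 30 bottom 250.6 width 148.9 row of widest 194.6
0 33 bottom 248.6 width 148.7 row of widest 195.9
```

```bash
python3 -c "
from cell import ctrl
print(ctrl.sign_off())"
```

```text
the job is handed in; nothing more can be done
None
```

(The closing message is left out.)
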